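# Lengthen the rod cradle one hole, load the setting rods and lock the keeper

## Robot

A 6-joint arm with a two-finger parallel gripper is mounted at the origin on the work surface. World frame = base frame: x ahead of the robot, y to its left, z up, the work surface at z = 0. Lengths are in m, angles in rad, forces in N, time in s.
With the tool pointing down it reaches from about 0.35 to 0.975 m from the base axis. Payload 4.9 kg.
Tool frame: the origin (TCP) lies at the very end of the fingers, on their centre line; the grasp point (between the pads) lies 19 mm behind it; z points along the fingers, y is the line along which they close (so a half turn about z gives the same grasp; the last joint's range is limited). The gripper opens to 85 mm and grips with 20 to 120 N. Pads are 22 mm wide; open, the fingers measure 114 mm over their backs; the gripper's body (76 mm by 85 mm) begins 54 mm behind the grasp point. The pads swing forward as they close: fully open they stand 13 mm farther back than shut.
Start: joints at [-1.226, 0.053, 1.613, -0, 1.476, -0.119], TCP at [0.28, -0.559, 0.231] pointing down, gripper open.
Joint ranges: [-3.01, 3.01], [-1.01, 2.22], [0.06, 2.58], [-1.02, 4.17], [0.09, 2.62], [-3.14, 3.14]. Speed limits (rad/s): [2.57, 2.57, 3.14, 3.14, 3.14, 3.14].

## Interface

Orientations are given as a rotation vector (axis times angle).
In Python, from station import ctrl gives the robot as it stands. The module is installed in compiled form; this text tells all that it offers.
- The arm moves only by the tool jog_arm, never from a script. Its argument "steps" is a list of rows, each an object with "delta_rot": the turn, a rotation vector about the tool's x, y, z in degrees, a list of three; "linear": the shift along the tool's x, y, z in m, a list of three; "grip": the finger opening in m, from 0 to 0.0854. In form: [{"delta_rot": [rx, ry, rz], "linear": [x, y, z], "grip": grip}, ...]. A call has 1 to 10 rows; each row shifts and turns the commanded pose from where the row before left it, along the tool's axes as they then stand; what a row does not reach is not made up. A row lasts 1/10 s, in which the tool goes at most 50 mm and 8.59 degrees, less where a joint would pass 70% of its speed; a pose out of reach is approached as far as the arm can. A call with a gripper value outside its range is refused whole. The fingers move at their own pace and stop on an object; "newtons" is the grip in N (left out, the last holds). Time passes only in rows, so rows that do not move let the fingers close. It gives the time, the measured TCP pose, the force, the opening and the grip force at its end, in the units of the state.
- ctrl.get_obs(): the state, without advancing time (a new reading comes with each control period).
- ctrl.get_image(name): name is "side" or "top"; returns (picture, depth): 480x640x3 uint8, red, green, blue; 480x640 float32, m along the optical axis (not along the pixel's ray), 0 where there is no reading.
- ctrl.camera_info(name): a dict with "camera_matrix" (3x3 intrinsics, pixels), "R" (3x3) and "t" (3): a world point X has camera coordinates R X + t. Camera axes: x right, y down, z forward; pixel columns grow to the right and rows downward; lengths in m; the calibration is good to about 2 mm. A picture is of the moment at which its call begins. camera_info takes no time and is no camera call.
- ctrl.finish_job(): hands the job in; it is judged then, once.
The state is a dict: "t": time; "q": joint angles; "dq": joint speeds; "effort": joint torques, N m; "tool_pos": TCP position; "tool_rot": TCP orientation; "contact_force": force on the tool from outside, world axes, zero at the start; "wrist_torque": the same for the moment, N m; "opening": finger opening in m; "grip_force": force on a finger pad.
Only numpy, scipy, OpenCV 4.12 (cv2) and the standard library are available. Lean on these libraries where they do the work, as an engineer would, in place of code of your own. Each camera call takes 0.05 s, during which the arm holds its last target. There are 200 camera calls.

## Task

Set the metrology cradle up for the 200 mm setting rods: turn the turnbutton aside and swing the keeper flap up out of the way, then pinch the two snap buttons flush and slide the square tube out to the next hole, so that both buttons pop out again there. Lay every loose rod in a V-seat of its own, both ends down in the V's between the two stops, then swing the keeper fully shut over the rod ends and turn the turnbutton back so that its tongue points straight over the keeper's tab. Leave the eyepiece, the oil bottle and the steel V-block where they stand.

Things in the scene. Friction and masses are not known exactly. Their poses are not given: they have to be found in the camera images.
- cradle: Fixed grey cradle, base 200 (x) x 280 (y) x 12 mm. Origin on the bench, under the middle of the four seats; x across the seats, y along the rods to the sliding tail, z up. Head at y -104 to -84, 176 wide: black V-comb, stop plate behind it at y -104, 100 high. Equal tail comb and stop, stop face at y +72 as found, +104 one hole out. V's 90 degrees, 21 wide at the top, flats between them 97 above the bench
- tube (a joint): Travel (m) of the outer tube along cradle +y: square, aluminium, 30 x 30 x 145 mm, carries the tail. 0 as found, 0.032 next hole, 0.064 last hole, stop 0.070. Side holes 32 mm apart. Grip it from above across both buttons, pads flat on its sides: the tube slides with the fingers (10 to 25 N to start), the fixed buttons ride under its wall, then snap out and lock it at the next hole
- snap_near (a joint): Snap button on the tube's -x side (cradle frame): 10 mm dome on the fixed inner tube, standing 5 mm out through a hole of the outer tube. 0 = fully out, 0.005 = flush with the tube's side, about 0.0065 = under the tube's wall. Spring 4 N out, 6 N flush
- snap_far (a joint): The same on the tube's +x side
- snap_mid (a point): Fixed point on the tube's axis midway between the two snap buttons (cradle x 0, y -4, z 55 mm; tube top at 70 mm). Axes as the cradle's; the domes are 40 mm apart over their tips, along x
- seat1 (a point): Where a rod's centre lies when seated (cradle x -66, y 0, z 95 mm); axes as the cradle's
- seat2 (a point): The same at cradle x -22 mm
- seat3 (a point): The same at cradle x 22 mm
- seat4 (a point): The same at cradle x 66 mm
- keeper (a joint): Angle (rad) of the keeper flap: aluminium plate 170 (x) x 42 x 4 mm, hinged along x behind the head. 0 = shut: level over cradle y -120 to -78, 103 to 107 mm up; 1.57 = upright; more leans back to -y (2.1 at most); over 1.4 the seats are free. A stiff hinge: it stays where it is left, 3 N at its free edge moves it. Found shut and locked
- keeper_hinge (a point): Fixed point, middle of the keeper's hinge line (cradle x 0, y -124, z 105 mm); axes as the cradle's. The plate reaches 46 mm from it, along (y cos a, z sin a) at joint value a
- turnbutton (a joint): Angle (rad) of the turnbutton on its post beside the head's -x end, axis vertical. 0 = its tongue (10 mm wide, 34 mm long) points along cradle +x over the shut keeper's tab, 1 mm above it; grows anticlockwise seen from above, to 1.6; clear of the tab from 1.1. Stiff, 0.04 N m. While over the tab it blocks the keeper, shut or open
- turnbutton_wing (a point): Point in the turnbutton's upright black wing, on the turning axis (cradle x -112, y -96, z 128 mm). The wing is 8 mm thick, 26 mm long along the tongue (the point's x axis) and stands from 113 to 139 mm above the bench
- rod1_mid (a point): Centre of a 200 mm setting rod: steel, 12 mm diameter, along its x axis, 0.2 kg, with a white grip sleeve 18 x 18 mm square and 60 mm long at mid-length. It lies on the bench on its sleeve (centre 9 mm up). Absent (None) in some starts
- rod2_mid (a point): As rod1
- rod3_mid (a point): As rod1
- rod4_mid (a point): As rod1
- eyepiece: Silvery round eyepiece, 46 mm across, 60 mm high, standing on the bench; not to be disturbed
- oil: Amber oil bottle, 48 mm across, 110 mm high; not to be disturbed
- vblock: Steel V-block 60 x 50 x 46 mm; not to be disturbed
- keeper_handle (a point): Moving point: middle of the round black handle bar, 10 mm diameter, 50 mm long along cradle x, on the keeper's outer face: 40 mm from the hinge, 18 mm above the plate's mid-plane (123 mm up when shut), 11 mm free below it. It turns between fingers that pinch it from above; past about 0.8 rad the plate comes up against them, and the plate's inner face is then best pushed back from the +y side
There are look-alikes about, which are no part of the job. Leave any brown or purple look-alike of the part that bears rod1_mid alone.

How it is judged:
On the way, in this order (a step that is already met when the one before it is completed fails the run):
1. the tube is one hole out with both snap buttons out (value of joint tube between 0.0295 and 0.0345 m and value of joint each of snap_near, snap_far below 0.0015 m), for 0.2 s.
2. every rod lies in a V-seat (z of rod1_mid in the frame of cradle between 0.09 and 0.0985 m and y of rod1_mid in the frame of cradle between -0.009 and 0.009 m and x of rod1_mid in the frame of cradle between -0.076 and 0.076 m and angle between the x axis of each of rod1_mid, rod2_mid, rod3_mid, rod4_mid and the y axis of cradle, either way round below 0.06 rad and z of rod2_mid in the frame of cradle between 0.09 and 0.0985 m and y of rod2_mid in the frame of cradle between -0.009 and 0.009 m and x of rod2_mid in the frame of cradle between -0.076 and 0.076 m and z of rod3_mid in the frame of cradle between 0.09 and 0.0985 m and y of rod3_mid in the frame of cradle between -0.009 and 0.009 m and x of rod3_mid in the frame of cradle between -0.076 and 0.076 m and z of rod4_mid in the frame of cradle between 0.09 and 0.0985 m and y of rod4_mid in the frame of cradle between -0.009 and 0.009 m and x of rod4_mid in the frame of cradle between -0.076 and 0.076 m), for 0.2 s.
3. the keeper is shut over the rods (all of step 2 and value of joint keeper below 0.06 rad), for 0.2 s.
4. the turnbutton's tongue is over the keeper's tab (value of joint turnbutton below 0.2 rad and value of joint keeper below 0.06 rad), for 0.2 s.
At the end, for the whole second after the job is handed in: Tube at 32 mm (2.5 mm either way), both buttons out; every rod at rest in a V-seat (centre 90 to 98.5 mm up, within 9 mm of the seat lengthwise, axis within 0.06 rad of the cradle's y); keeper under 0.06 rad; turnbutton under 0.2 rad (all of step 1 and all of step 2 and all of step 4 and linear speed of each of rod1, rod2, rod3, rod4 below 0.02 m/s); the robot touches nothing.
It fails at once if the eyepiece is pushed more than 40 mm away or tipped over (distance of eyepiece from where it was at the start of the episode above 0.04 m or angle between eyepiece's own z axis and vertical above 0.5 rad).
It fails at once if the oil bottle is pushed more than 40 mm away or tipped over (distance of oil from where it was at the start of the episode above 0.04 m or angle between oil's own z axis and vertical above 0.5 rad).
It fails at once if the steel V-block is pushed more than 40 mm away or tipped over (distance of vblock from where it was at the start of the episode above 0.04 m or angle between vblock's own z axis and vertical above 0.5 rad).
Of rod1, rod2, rod3, rod4 only 2 to 4 are there at a start; the rules pass over those that are not, and their reading is None.
At some moment in a run one of rod1, rod2, rod3, rod4 may be knocked a few centimetres aside while the robot is not near it.
Once in a run the grip may slacken for a moment while it holds something.
It also fails if it takes over 210 s, if anything falls off the work surface, if the arm or the gripper's body presses on something with over 40 N, if the wrist force passes 120 N, or if a joint passes its speed limit or range.

## Working session

There is one attempt and no reset: what is moved stays moved. The work goes in short steps, Python scripts to look and compute and a tool call to move; the robot and the scene stay as the last step left them, time stands still between calls to the robot, and variables do not carry over. Pictures are saved under pics/ and viewed, at most 14 in all, crops included, and the job is handed in when it is done.

Besides the shell and the picture viewer there is one more tool, called after ">>>" as name(argument=value, ...), one argument or row to a line, values as JSON. jog_arm: Moves the arm, as the interface text tells. Its arguments: {"type":"object","properties":{"steps":{"type":"array"},"newtons":{"type":"number"}},"required":["steps"]}

```bash
mkdir -p pics
cat > h.py <<'E'
import numpy as np, cv2
from station import ctrl
def grab(n,tag):
    im,d=ctrl.get_image(n); cv2.imwrite(f'pics/{tag}.png',cv2.cvtColor(im,cv2.COLOR_RGB2BGR)); np.savez(f'pics/{tag}.npz',im=im,d=d); return im,d
def world(n,d):
    c=ctrl.camera_info(n);K=np.array(c['camera_matrix']);R=np.array(c['R']);t=np.array(c['t'])
    v,u=np.mgrid[:480,:640]; P=np.stack([(u-K[0,2])/K[0,0]*d,(v-K[1,2])/K[1,1]*d,d],-1)
    return (P-t)@R
def proj(n,X):
    c=ctrl.camera_info(n);K=np.array(c['camera_matrix']);p=(np.array(c['R'])@np.asarray(X).T).T+np.array(c['t']);p=p@K.T
    return p[...,:2]/p[...,2:]
E
python3 - <<'E'
from h import *
for n in('top','side'):
    grab(n,n+'0'); c=ctrl.camera_info(n); print(n,np.round(c['camera_matrix'],1).tolist(),np.round(c['R'],3).tolist(),np.round(c['t'],3))
print(ctrl.get_obs())
E
```

```text
top [[539.9, 0.0, 314.9], [0.0, 539.9, 239.0], [0.0, 0.0, 1.0]] [[0.012, -1.0, -0.012], [-0.994, -0.01, -0.108], [0.108, 0.013, -0.994]] [0.068 0.503 1.081]
side [[565.4, 0.0, 318.1], [0.0, 565.4, 234.8], [0.0, 0.0, 1.0]] [[-0.961, -0.275, -0.007], [-0.17, 0.612, -0.772], [0.217, -0.741, -0.635]] [0.51  0.135 1.354]
{'t': 0.1, 'q': array([-1.22604185e+00,  5.32980753e-02,  1.61419200e+00, -4.77226742e-06,
        1.47602064e+00, -1.18987026e-01]), 'dq': array([-3.74413928e-04, -7.92660902e-04,  2.30953964e-05, -1.58298978e-03,
       -2.53184539e-03,  7.17909200e-04]), 'effort': array([-3.72502745e-04, -3.94902992e+01, -3.71364141e+01, -1.16494130e-04,
        3.92574730e-03, -4.86295676e-06]), 'tool_pos': array([ 0.27936844, -0.55843346,  0.23016039]), 'tool_rot': array([-3.05566347e+00, -7.21496477e-01,  3.46588751e-04]), 'contact_force': array([-0.05913384, -0.28745815, -0.22576004]), 'wrist_torque': array([-0.02245824,  0.00481169,  0.00396494]), 'grip_force': 0.0, 'opening': 0.08524110848608327}
```

View pics/top0.png

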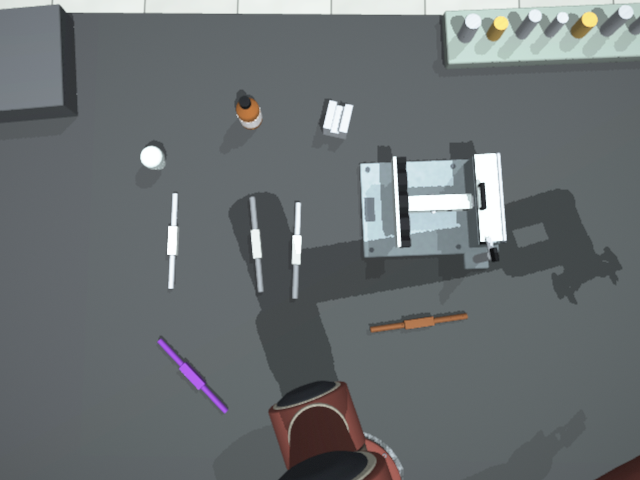

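View pics/side0.png

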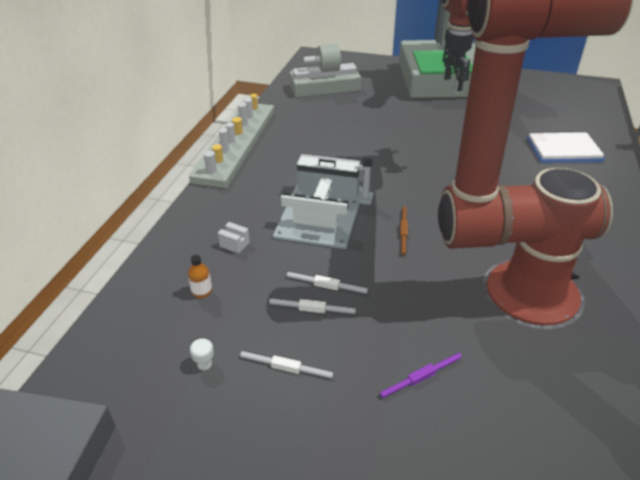

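```bash
cat >> h.py <<'E'
def rods(im,P):
    # white sleeves lying on the bench -> centre and axis, from grey+white blob
    hsv=cv2.cvtColor(im,cv2.COLOR_RGB2HSV); m=((hsv[...,2]>120)&(hsv[...,1]<60)&(P[...,2]>0.003)&(P[...,2]<0.03)).astype(np.uint8)
    n,l,s,c=cv2.connectedComponentsWithStats(m); o=[]
    for i in range(1,n):
        if 150<s[i,4]<3000:
            q=P[l==i]; r=cv2.minAreaRect((q[:,:2]*1000).astype(np.float32)); 
            if max(r[1])>120: 
                b=cv2.boxPoints(r);e=b[1]-b[0] if np.linalg.norm(b[1]-b[0])>np.linalg.norm(b[2]-b[1]) else b[2]-b[1]
                o.append((np.round(r[0],1).tolist(),np.round(r[1],0).tolist(),round(float(np.degrees(np.arctan2(-e[0],e[1]))+90)%180-90,1),c[i].round().tolist()))
    return o
E
python3 - <<'E'
from h import *
for n in('top','side'):
    z=np.load(f'pics/{n}0.npz');im,d=z['im'],z['d'];P=world(n,d)
    print(n,'rods',*rods(im,P),sep='\n')
    if n=='top': box=(slice(140,280),slice(350,520))
    else: box=(slice(140,255),slice(260,390))
    Q=P[box].reshape(-1,3); I=im[box].reshape(-1,3)
    for a,b,nm in((.1005,.110,'keeper/tops'),(.066,.074,'tube'),(.008,.016,'base'),(.112,.142,'high')):
        k=(Q[:,2]>a)&(Q[:,2]<b)&(Q[:,1]<0.1)
        mm=np.zeros(P.shape[:2],np.uint8); mm[box]=k.reshape(mm[box].shape)
        nn,l,s,c=cv2.connectedComponentsWithStats(mm)
        for i in range(1,nn):
            if s[i,4]>15:
                q=P[l==i];r=cv2.minAreaRect((q[:,:2]*1000).astype(np.float32));print(nm,s[i,4],np.round(r[0],1),np.round(r[1],1),round(r[2],1),'z',np.round(np.median(q[:,2])*1000,1),'px',c[i].round())
    c=cv2.resize(im[box],None,fx=4.2,fy=4.2,interpolation=cv2.INTER_CUBIC);cv2.imwrite(f'pics/{n}crop0.png',c[...,::-1]);print(c.shape)
a=[cv2.imread(f'pics/{n}crop0.png') for n in('top','side')]
a=[cv2.resize(x,(400,int(x.shape[0]*400/x.shape[1]))) for x in a];h=max(x.shape[0] for x in a)
cv2.imwrite('pics/crop0.png',np.hstack([cv2.copyMakeBorder(x,0,h-x.shape[0],0,0,0) for x in a]))
E
```

```text
top
rods
([952.5, -517.9], [120.0, 183.0], 2.1, [594.0, 42.0])
([940.1, -268.1], [120.0, 137.0], 2.4, [473.0, 47.0])
([920.3, -374.6], [91.0, 121.0], 14.7, [530.0, 45.0])
([637.7, -182.0], [78.0, 131.0], 2.4, [435.0, 178.0])
([499.0, 371.1], [20.0, 201.0], 88.1, [172.0, 241.0])
([494.2, 196.9], [202.0, 19.0], -82.2, [256.0, 244.0])
([481.9, 112.2], [19.0, 202.0], 88.7, [296.0, 250.0])
keeper/tops 1970 [ 574.8 -260.9] [179.4  51.4] 3.2 z 107.0 px [490. 198.]
keeper/tops 39 [631.  -80.4] [37.6  6.1] 0.8 z 101.6 px [394. 170.]
tube 1001 [ 574.9 -175.4] [ 92.7 131.4] 3.2 z 70.1 px [441. 202.]
tube 17 [ 516.  -242.9] [23.9  1.6] 4.4 z 70.9 px [475. 231.]
base 1876 [ 636.3 -182.3] [ 75.  130.5] 2.4 z 12.3 px [435. 178.]
base 5518 [ 556.9 -151.4] [288.7 204.9] 83.7 z 12.2 px [409. 224.]
base 16 [ 488.4 -300.5] [12.8  9.8] 6.2 z 11.7 px [496. 247.]
high 151 [ 576.2 -241.7] [50.5 10.5] 3.0 z 126.7 px [482. 196.]
high 165 [ 474.7 -255.2] [45.8 15.3] 11.2 z 127.6 px [492. 252.]
(588, 714, 3)
side
rods
([1769.3, -1056.0], [1494.0, 31.0], -0.2, [87.0, 68.0])
([941.5, -445.3], [120.0, 505.0], 2.0,
[... 204 characters left out ...]
97.0, 36.0], -85.7, [312.0, 305.0])
([498.3, 365.6], [206.0, 35.0], -88.0, [286.0, 364.0])
keeper/tops 468 [ 556.7 -262.1] [206.7  57.5] 2.4 z 107.6 px [331. 163.]
keeper/tops 18 [589.  -82.2] [26.6  8.9] 9.7 z 101.7 px [305. 199.]
keeper/tops 21 [529.4 -84.5] [26.5 17.8] 41.1 z 101.5 px [328. 202.]
tube 308 [ 604.2 -203.4] [117.2 130.5] 76.6 z 70.6 px [322. 183.]
tube 36 [ 501.  -244.2] [37.6 20.1] 20.7 z 70.1 px [352. 180.]
base 113 [ 641.6 -241.7] [64.  67.9] 2.8 z 13.3 px [303. 192.]
base 1898 [ 554.1 -161.3] [229.7 289.3] 1.8 z 12.9 px [323. 224.]
high 77 [ 571.6 -243.4] [54.3 27.9] 19.3 z 125.4 px [327. 161.]
high 116 [ 472.4 -255.5] [46.6 16.1] 8.3 z 124.5 px [366. 163.]
(483, 546, 3)
```

View pics/crop0.png

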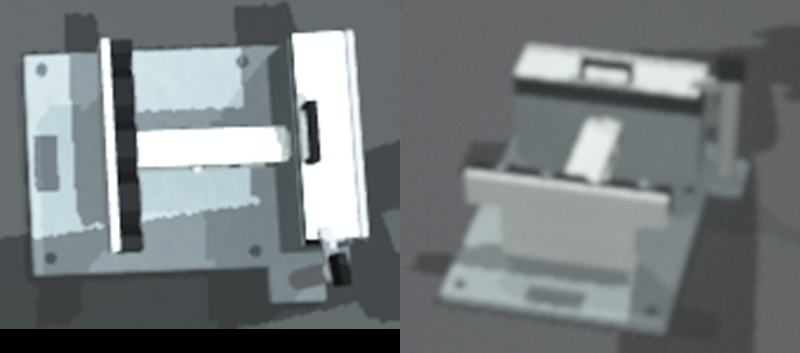

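The three grey rods with white sleeves, at top (173,240), (256,244) and (296,250), fit the description. The brown one at (419,322) and the purple one at (192,376) are look-alikes. The crop shows the tube running along image x, the handle slot on the keeper, and the black wing at about crop (338,268).

```bash
cat >> h.py <<'E'
def cradle(im,P):
    V=im.min(-1); X,Y,Z=P[...,0],P[...,1],P[...,2]; roi=(X>.44)&(X<.70)&(Y<.05)&(Y>-.32)
    o={}
    m=roi&(abs(Z-.070)<.004)&(V>170)&(abs(X-.573)<.03)
    ys,xs=[],[]
    for c in range(640):
        q=m[:,c]
        if q.sum()>8: ys.append(Y[q,c].mean());xs.append((X[q,c].max()+X[q,c].min())/2)
    if len(ys)>5:
        f=np.polyfit(ys,xs,1); o['tube']=(round(np.degrees(np.arctan(-f[0])),2),'x at y=-.16',round(np.polyval(f,-.16),4),'y',round(min(ys),4),round(max(ys),4))
    for nm,k in(('tailstop',roi&(abs(Z-.100)<.004)&(Y>-.13)&(V>150)),('keeper',roi&(abs(Z-.107)<.003)&(Y<-.2)&(V>150)),('handle',roi&(Z>.12)&(X>.53)&(Y<-.2)),('wing',roi&(Z>.13)&(X<.52))):
        if k.sum()>10:
            p=P[k]; r=cv2.minAreaRect((p[:,:2]*1000).astype(np.float32)); f=np.polyfit(p[:,0],p[:,1],1)
            o[nm]=(np.round(r[0],1).tolist(),np.round(r[1],1).tolist(),round(r[2],1),'slope',round(np.degrees(np.arctan(f[0])),2),'mean',np.round(p.mean(0)*1000,1).tolist(),int(k.sum()))
    return o
E
python3 - <<'E'
from h import *
for n in('top','side'):
    z=np.load(f'pics/{n}0.npz');im,d=z['im'],z['d'];P=world(n,d)
    print(n,*cradle(im,P).items(),sep='\n')
z=np.load('pics/top0.npz');P=world('top',z['d'])
# profile along y at several x's: z and brightness
for x in(.54,.60):
    r=int(np.argmin(abs(P[:,440,0]-x)));print(x,[(c,int(P[r,c,1]*1000),int(P[r,c,2]*1000),int(z['im'][r,c].min())) for c in list(range(360,366))+list(range(390,412,1))+list(range(466,512))])
E
```

```text
top
('tube', (np.float64(2.57), 'x at y=-.16', np.float64(0.5725), 'y', np.float64(-0.2341), np.float64(-0.1132)))
('tailstop', ([569.4, -84.3], [174.8, 8.6], 2.8, 'slope', np.float64(2.69), 'mean', [568.1, -83.9, 100.0], 320))
('keeper', ([574.3, -261.4], [178.3, 50.4], 2.6, 'slope', np.float64(2.42), 'mean', [576.8, -262.0, 107.2], 1794))
('handle', ([575.9, -241.7], [50.0, 10.5], 3.0, 'slope', np.float64(3.02), 'mean', [576.1, -241.3, 126.7], 145))
('wing', ([465.2, -260.1], [25.4, 10.0], 8.1, 'slope', np.float64(9.13), 'mean', [465.1, -258.5, 137.5], 77))
side
('tube', (np.float64(-26.4), 'x at y=-.16', np.float64(0.5836), 'y', np.float64(-0.2104), np.float64(-0.1709)))
('tailstop', ([567.3, -91.5], [172.4, 33.6], 6.5, 'slope', np.float64(2.93), 'mean', [567.0, -84.3, 99.7], 196))
('keeper', ([574.8, -260.9], [170.3, 57.4], 2.0, 'slope', np.float64(2.39), 'mean', [576.6, -260.2, 107.6], 396))
('handle', ([573.2, -240.3], [50.7, 12.7], 4.4, 'slope', np.float64(0.76), 'mean', [573.4, -241.0, 126.5], 63))
('wing', ([462.0, -256.9], [25.2, 14.4], 14.1, 'slope', np.float64(9.23), 'mea
[... 2557 characters left out ...]
151), (481, -239, 124, 30), (482, -240, 129, 41), (483, -242, 129, 47), (484, -244, 127, 44), (485, -252, 107, 174), (486, -254, 107, 249), (487, -256, 107, 254), (488, -257, 108, 254), (489, -260, 106, 254), (490, -261, 108, 254), (491, -264, 106, 254), (492, -266, 106, 254), (493, -267, 108, 254), (494, -269, 106, 254), (495, -271, 106, 254), (496, -273, 106, 254), (497, -274, 108, 254), (498, -278, 102, 252), (499, -279, 107, 225), (500, -281, 107, 224), (501, -282, 108, 244), (502, -285, 106, 231), (503, -322, 1, 158), (504, -325, -1, 100), (505, -327, 0, 101), (506, -329, -1, 101), (507, -331, 0, 101), (508, -333, 0, 101), (509, -336, -2, 101), (510, -338, 0, 100), (511, -340, -2, 102)]
```

>>> jog_arm(
  steps=[
    {"delta_rot":[0,0,8],"linear":[0,0,0],"grip":0.04},
    {"delta_rot":[0,0,8],"linear":[0,0,0],"grip":0.04},
    {"delta_rot":[0,0,7.9],"linear":[0.02,-0.03,0],"grip":0.04},
    {"delta_rot":[0,0,0],"linear":[0.025,-0.037,0],"grip":0.04},
    {"delta_rot":[0,0,0],"linear":[0.025,-0.037,0],"grip":0.04},
    {"delta_rot":[0,0,0],"linear":[0.025,-0.037,0],"grip":0.04},
    {"delta_rot":[0,0,0],"linear":[0.025,-0.037,0.01],"grip":0.04},
    {"delta_rot":[0,0,0],"linear":[0.025,-0.037,0.01],"grip":0.04},
    {"delta_rot":[0,0,0],"linear":[0.025,-0.037,0.02],"grip":0.04},
    {"delta_rot":[0,0,0],"linear":[0.029,-0.037,0.02],"grip":0.04},
  ],
)

```text
t: 1.1
tool_pos: [0.4604, -0.2578, 0.1712]
tool_rot: [3.14, 0.073, 0.001]
contact_force: [1.3, -0.3, -0.4]
opening: 0.0402
grip_force: 0.0
```

>>> jog_arm(
  steps=[
    {"delta_rot":[0,0,0],"linear":[0,0,0],"grip":0.04},
    {"delta_rot":[0,0,0],"linear":[0,0,0],"grip":0.04},
  ],
)

```text
t: 1.3
tool_pos: [0.4598, -0.2583, 0.1706]
tool_rot: [-3.14, -0.077, 0.003]
contact_force: [0.0, 0.3, 0.3]
opening: 0.0402
grip_force: 0.0
```

>>> jog_arm(
  steps=[
    {"delta_rot":[0,0,0],"linear":[0.005,0.002,0.018],"grip":0.04},
    {"delta_rot":[0,0,0],"linear":[0,0,0.018],"grip":0.04},
    {"delta_rot":[0,0,0],"linear":[0,0,0.0175],"grip":0.04},
    {"delta_rot":[0,0,0],"linear":[0,0,0],"grip":0.0},
    {"delta_rot":[0,0,0],"linear":[0,0,0],"grip":0.0},
    {"delta_rot":[0,0,0],"linear":[0,0,0],"grip":0.0},
    {"delta_rot":[0,0,0],"linear":[0,0,0],"grip":0.0},
    {"delta_rot":[0,0,0],"linear":[0,0,0],"grip":0.0},
  ],
  newtons=30,
)

```text
t: 2.1
tool_pos: [0.465, -0.261, 0.1188]
tool_rot: [-3.14, -0.073, -0.0]
contact_force: [-0.7, 5.1, -0.1]
opening: 0.007
grip_force: 33.6
```

>>> jog_arm(
  steps=[
    {"delta_rot":[0,0,-8],"linear":[0,-0.001,0],"grip":0},
    {"delta_rot":[0,0,-8],"linear":[0,0,0],"grip":0},
    {"delta_rot":[0,0,-8],"linear":[0,0,0],"grip":0},
    {"delta_rot":[0,0,-8],"linear":[0,0,0],"grip":0},
    {"delta_rot":[0,0,-8],"linear":[0,0,0],"grip":0},
    {"delta_rot":[0,0,-8],"linear":[0,0,0],"grip":0},
    {"delta_rot":[0,0,-8],"linear":[0,0,0],"grip":0},
    {"delta_rot":[0,0,-8],"linear":[0,0,0],"grip":0},
    {"delta_rot":[0,0,-8],"linear":[0,0,0],"grip":0},
    {"delta_rot":[0,0,-8],"linear":[0,0,0],"grip":0},
  ],
)

```text
t: 3.1
tool_pos: [0.4656, -0.2614, 0.1188]
tool_rot: [2.351, 2.079, -0.0]
contact_force: [2.0, 0.5, -3.8]
opening: 0.007
grip_force: 33.0
```

>>> jog_arm(
  steps=[
    {"delta_rot":[0,0,0],"linear":[0,0,0],"grip":0},
    {"delta_rot":[0,0,0],"linear":[0,0,0],"grip":0.03},
    {"delta_rot":[0,0,0],"linear":[0,0,0],"grip":0.03},
    {"delta_rot":[0,0,0],"linear":[0,0,0],"grip":0.03},
    {"delta_rot":[0,0,0],"linear":[0,0,-0.03],"grip":0.03},
    {"delta_rot":[0,0,0],"linear":[0,0,-0.03],"grip":0.03},
    {"delta_rot":[0,0,0],"linear":[0,0,-0.02],"grip":0.03},
  ],
)

```text
t: 3.8
tool_pos: [0.4656, -0.2609, 0.2009]
tool_rot: [2.357, 2.072, 0.0]
contact_force: [-0.3, -0.0, 0.5]
opening: 0.0296
grip_force: 0.0
```

>>> jog_arm(
  steps=[
    {"delta_rot":[0,0,8],"linear":[0,0,0],"grip":0.035},
    {"delta_rot":[0,0,8],"linear":[0,0,0],"grip":0.035},
    {"delta_rot":[0,0,8],"linear":[0,0,0],"grip":0.035},
    {"delta_rot":[0,0,8],"linear":[0,0,0],"grip":0.035},
    {"delta_rot":[0,0,8],"linear":[0,0,0],"grip":0.035},
    {"delta_rot":[0,0,8],"linear":[0,0,0],"grip":0.035},
    {"delta_rot":[0,0,8],"linear":[0,0,0],"grip":0.035},
    {"delta_rot":[0,0,8],"linear":[0,0,0],"grip":0.035},
    {"delta_rot":[0,0,8],"linear":[0,0,0],"grip":0.035},
    {"delta_rot":[0,0,8],"linear":[0,0,0],"grip":0.035},
  ],
)

```text
t: 4.8
tool_pos: [0.465, -0.2605, 0.1986]
tool_rot: [3.14, 0.063, 0.0]
contact_force: [-1.0, 1.2, 0.0]
opening: 0.0351
grip_force: 0.0
```

>>> jog_arm(
  steps=[
    {"delta_rot":[0,0,0],"linear":[0.037,-0.004,0],"grip":0.035},
    {"delta_rot":[0,0,0],"linear":[0.037,-0.004,0],"grip":0.035},
    {"delta_rot":[0,0,0],"linear":[0.037,-0.005,0],"grip":0.035},
    {"delta_rot":[0,0,0],"linear":[0,0,0.03],"grip":0.035},
    {"delta_rot":[0,0,0],"linear":[0,0,0.02],"grip":0.035},
    {"delta_rot":[0,0,0],"linear":[0,0,0],"grip":0.035},
    {"delta_rot":[0,0,0],"linear":[0,0,0],"grip":0.035},
  ],
)

```text
t: 5.5
tool_pos: [0.5751, -0.2422, 0.1484]
tool_rot: [-3.141, -0.073, 0.001]
contact_force: [0.4, -0.4, 0.5]
opening: 0.0351
grip_force: 0.0
```

Run:
```python
from h import *
im,d=grab('top','t1'); im2,d2=grab('side','s1')
a=cv2.resize(im[140:290,350:520],(400,353),interpolation=3);b=cv2.resize(im2[110:250,260:400],(400,400),interpolation=3)
a=cv2.copyMakeBorder(a,0,47,0,0,0);cv2.imwrite('pics/c1.png',np.hstack([a,b])[...,::-1])
```

```text
(no output)
```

View pics/c1.png

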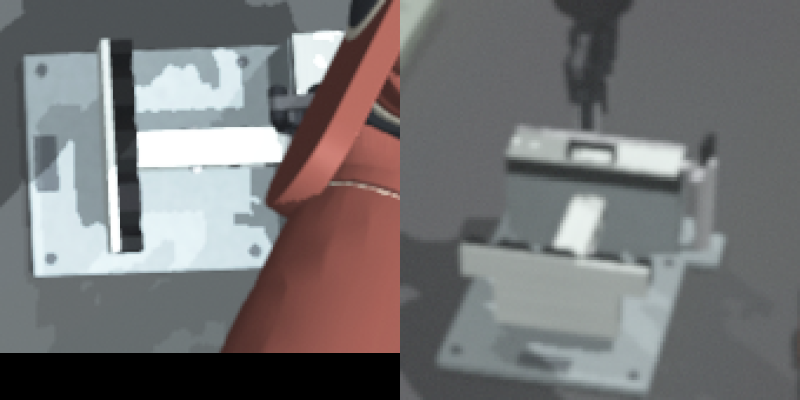

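The side view (crop right) shows the wing at (708,150) turned edge-on, so the tongue is clear, and the fingers above the handle at (590,150).

>>> jog_arm(
  steps=[
    {"delta_rot":[0,0,0],"linear":[0,0.001,0.017],"grip":0.035},
    {"delta_rot":[0,0,0],"linear":[0,0,0.017],"grip":0.035},
    {"delta_rot":[0,0,0],"linear":[0,0,0],"grip":0},
    {"delta_rot":[0,0,0],"linear":[0,0,0],"grip":0},
    {"delta_rot":[0,0,0],"linear":[0,0,0],"grip":0},
    {"delta_rot":[0,0,0],"linear":[0,0,0],"grip":0},
  ],
  newtons=30,
)

```text
t: 6.2
tool_pos: [0.574, -0.2435, 0.1126]
tool_rot: [3.141, 0.073, -0.005]
contact_force: [-1.3, -5.3, -10.5]
opening: 0.0086
grip_force: 29.6
```

>>> jog_arm(
  steps=[
    {"delta_rot":[0,0,0],"linear":[0,0.002,-0.004],"grip":0},
    {"delta_rot":[0,0,0],"linear":[0,0.0024,-0.0037],"grip":0},
    {"delta_rot":[0,0,0],"linear":[0,0.0027,-0.0034],"grip":0},
    {"delta_rot":[0,0,0],"linear":[0,0.0031,-0.0032],"grip":0},
    {"delta_rot":[0,0,0],"linear":[0,0.0033,-0.0028],"grip":0},
    {"delta_rot":[0,0,0],"linear":[0,0.0036,-0.0024],"grip":0},
    {"delta_rot":[0,0,0],"linear":[0,0.0039,-0.0021],"grip":0},
    {"delta_rot":[0,0,0],"linear":[0,0,0],"grip":0},
  ],
)

```text
t: 7.0
tool_pos: [0.5751, -0.2633, 0.1362]
tool_rot: [-3.138, -0.073, 0.005]
contact_force: [-7.6, 1.5, -6.3]
opening: 0.0086
grip_force: 29.5
```

Run:
```python
from h import *
im2,d2=grab('side','s2')
P=world('side',d2); k=(im2.min(-1)>130)&(P[...,2]>.1)&(P[...,1]<-.2)&(P[...,1]>-.32)&(abs(P[...,0]-.575)<.08)
q=P[k]; print(k.sum(),[ (round(z,3),len(s), s.round(3).tolist()) for z in np.arange(.1,.16,.01) for s in [np.median(q[(q[:,2]>z)&(q[:,2]<z+.01)],0)]])
```

```text
173 [(np.float64(0.1), 3, [0.498, -0.284, 0.108]), (np.float64(0.11), 3, [0.531, -0.268, 0.118]), (np.float64(0.12), 3, [0.57, -0.257, 0.124]), (np.float64(0.13), 3, [0.573, -0.248, 0.134]), (np.float64(0.14), 3, [nan, nan, nan]), (np.float64(0.15), 3, [nan, nan, nan])]
  return _methods._mean(a, axis=axis, dtype=dtype,
  ret = um.true_divide(
```

>>> jog_arm(
  steps=[
    {"delta_rot":[0,0,0],"linear":[0,0,0],"grip":0.028},
    {"delta_rot":[0,0,0],"linear":[0,0,0],"grip":0.028},
    {"delta_rot":[0,0,0],"linear":[0,0,0],"grip":0.028},
    {"delta_rot":[0,0,0],"linear":[0,0,-0.02],"grip":0.028},
    {"delta_rot":[0,0,0],"linear":[0,0,-0.03],"grip":0.028},
    {"delta_rot":[0,0,0],"linear":[0,-0.022,0],"grip":0},
    {"delta_rot":[0,0,0],"linear":[0,-0.022,0],"grip":0},
    {"delta_rot":[0,0,0],"linear":[0,0,0.025],"grip":0},
    {"delta_rot":[0,0,0],"linear":[0,0,0.025],"grip":0},
    {"delta_rot":[0,0,0],"linear":[0,0,0.016],"grip":0},
  ],
)

```text
t: 8.05
tool_pos: [0.574, -0.219, 0.1186]
tool_rot: [-3.14, -0.074, 0.0]
contact_force: [-0.0, -0.6, 0.0]
opening: -0.0
grip_force: 0.0
```

>>> jog_arm(
  steps=[
    {"delta_rot":[0,0,0],"linear":[0,0.005,0],"grip":0},
    {"delta_rot":[0,0,0],"linear":[0,0.006,0],"grip":0},
    {"delta_rot":[0,0,0],"linear":[0,0.006,0],"grip":0},
    {"delta_rot":[0,0,0],"linear":[0,0.006,0],"grip":0},
    {"delta_rot":[0,0,0],"linear":[0,0.006,-0.003],"grip":0},
    {"delta_rot":[0,0,0],"linear":[0,0.006,-0.003],"grip":0},
    {"delta_rot":[0,0,0],"linear":[0,0.006,-0.003],"grip":0},
    {"delta_rot":[0,0,0],"linear":[0,0.006,-0.003],"grip":0},
    {"delta_rot":[0,0,0],"linear":[0,0.006,-0.003],"grip":0},
    {"delta_rot":[0,0,0],"linear":[0,0.005,0],"grip":0},
  ],
)

```text
t: 9.05
tool_pos: [0.5767, -0.2787, 0.1348]
tool_rot: [-3.14, -0.072, 0.001]
contact_force: [1.0, 2.6, -1.0]
opening: -0.0005
grip_force: 1.3
```

Run:
```python
from h import *
print(ctrl.get_obs()['tool_pos'],ctrl.get_obs()['contact_force'])
im2,d2=grab('side','s3')
b=cv2.resize(im2[110:250,260:400],(500,500),interpolation=3)
cv2.imwrite('pics/c3.png',b[...,::-1])
```

```text
[ 0.57667682 -0.27871259  0.13476367] [ 0.97734795  2.58873207 -1.01336667]
```

View pics/c3.png

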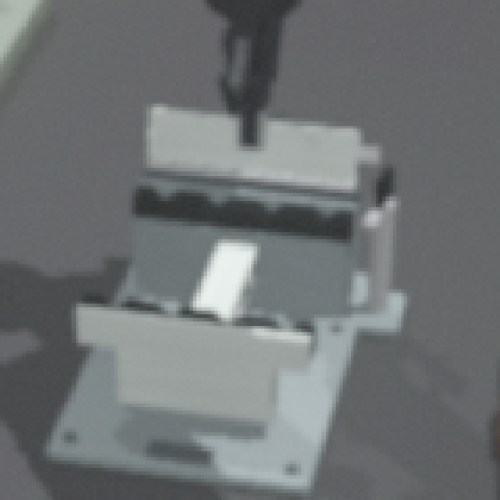

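The side crop shows the keeper leaning back with its inner face at (250,145), the turnbutton turned away at (380,190), and the seats free.

>>> jog_arm(
  steps=[
    {"delta_rot":[0,0,0],"linear":[0,-0.02,-0.02],"grip":0.07},
    {"delta_rot":[0,0,0],"linear":[0,-0.02,-0.03],"grip":0.07},
    {"delta_rot":[0,0,-8],"linear":[0,-0.02,-0.02],"grip":0.07},
    {"delta_rot":[0,0,-8],"linear":[0,0,0],"grip":0.07},
    {"delta_rot":[0,0,-8],"linear":[0,0,0],"grip":0.07},
    {"delta_rot":[0,0,-8],"linear":[0,0,0],"grip":0.07},
    {"delta_rot":[0,0,-8],"linear":[0,0,0],"grip":0.07},
    {"delta_rot":[0,0,-8],"linear":[0,0,0],"grip":0.07},
    {"delta_rot":[0,0,-8],"linear":[0,0,0],"grip":0.07},
    {"delta_rot":[0,0,-8],"linear":[0,0,0],"grip":0.07},
  ],
)

```text
t: 10.1
tool_pos: [0.5737, -0.2193, 0.2047]
tool_rot: [2.619, 1.732, -0.002]
contact_force: [-0.5, -0.5, 0.2]
opening: 0.07
grip_force: 0.0
```

>>> jog_arm(
  steps=[
    {"delta_rot":[0,0,-8],"linear":[0,0,0],"grip":0.07},
    {"delta_rot":[0,0,-8],"linear":[0,0,0],"grip":0.07},
    {"delta_rot":[0,0,-8],"linear":[0,0,0],"grip":0.07},
    {"delta_rot":[0,0,-2],"linear":[0.027,0,0],"grip":0.07},
    {"delta_rot":[0,0,0],"linear":[0.027,0,0],"grip":0.07},
    {"delta_rot":[0,0,0],"linear":[0,0,0],"grip":0.07},
    {"delta_rot":[0,0,0],"linear":[0,0,0],"grip":0.07},
  ],
)

```text
t: 10.8
tool_pos: [0.5724, -0.1648, 0.2049]
tool_rot: [2.168, 2.272, -0.002]
contact_force: [0.1, 0.4, 0.5]
opening: 0.07
grip_force: 0.0
```

>>> jog_arm(
  steps=[
    {"delta_rot":[0,0,0],"linear":[0,0,0.04],"grip":0.07},
    {"delta_rot":[0,0,0],"linear":[0,0,0.04],"grip":0.07},
    {"delta_rot":[0,0,0],"linear":[0,0,0.04],"grip":0.07},
    {"delta_rot":[0,0,0],"linear":[0,0,0.03],"grip":0.07},
    {"delta_rot":[0,0,0],"linear":[0,0,0.019],"grip":0.07},
    {"delta_rot":[0,0,0],"linear":[0,0,0],"grip":0.02},
    {"delta_rot":[0,0,0],"linear":[0,0,0],"grip":0.02},
    {"delta_rot":[0,0,0],"linear":[0,0,0],"grip":0.02},
    {"delta_rot":[0,0,0],"linear":[0,0,0],"grip":0.02},
    {"delta_rot":[0,0,0],"linear":[0,0,0],"grip":0.02},
  ],
  newtons=70,
)

```text
t: 11.8
tool_pos: [0.5731, -0.1653, 0.0377]
tool_rot: [2.167, 2.271, -0.001]
contact_force: [-4.2, -1.4, 4.6]
opening: 0.029
grip_force: 72.6
```

>>> jog_arm(
  steps=[
    {"delta_rot":[0,0,0],"linear":[0,0,0],"grip":0.02},
    {"delta_rot":[0,0,0],"linear":[0,0,0],"grip":0.02},
  ],
)

```text
t: 12.0
tool_pos: [0.573, -0.1653, 0.0377]
tool_rot: [2.167, 2.271, -0.001]
contact_force: [-4.8, -3.0, 5.7]
opening: 0.0292
grip_force: 72.6
```

>>> jog_arm(
  steps=[
    {"delta_rot":[0,0,0],"linear":[0.003,0,0],"grip":0.02},
    {"delta_rot":[0,0,0],"linear":[0.003,0,0],"grip":0.02},
    {"delta_rot":[0,0,0],"linear":[0.003,0,0],"grip":0.02},
    {"delta_rot":[0,0,0],"linear":[0.003,0,0],"grip":0.02},
    {"delta_rot":[0,0,0],"linear":[0.003,0,0],"grip":0.02},
    {"delta_rot":[0,0,0],"linear":[0.003,0,0],"grip":0.02},
    {"delta_rot":[0,0,0],"linear":[0.003,0,0],"grip":0.02},
    {"delta_rot":[0,0,0],"linear":[0.003,0,0],"grip":0.02},
    {"delta_rot":[0,0,0],"linear":[0,0,0],"grip":0.02},
  ],
)

```text
t: 12.9
tool_pos: [0.5719, -0.1416, 0.0377]
tool_rot: [2.167, 2.271, -0.002]
contact_force: [-6.0, -3.1, 6.0]
opening: 0.029
grip_force: 72.0
```

>>> jog_arm(
  steps=[
    {"delta_rot":[0,0,0],"linear":[0.002,0,0],"grip":0.02},
    {"delta_rot":[0,0,0],"linear":[0.002,0,0],"grip":0.02},
    {"delta_rot":[0,0,0],"linear":[0.001,0,0],"grip":0.02},
    {"delta_rot":[0,0,0],"linear":[0.001,0,0],"grip":0.02},
    {"delta_rot":[0,0,0],"linear":[0.001,0,0],"grip":0.02},
    {"delta_rot":[0,0,0],"linear":[0.001,0,0],"grip":0.02},
    {"delta_rot":[0,0,0],"linear":[0,0,0],"grip":0.02},
    {"delta_rot":[0,0,0],"linear":[0,0,0],"grip":0.02},
  ],
)

```text
t: 13.7
tool_pos: [0.5714, -0.1327, 0.0377]
tool_rot: [2.168, 2.272, -0.001]
contact_force: [-5.2, -1.1, 6.5]
opening: 0.0292
grip_force: 72.0
```

Run:
```python
from h import *
print(ctrl.get_obs()['tool_pos'])
im,d=grab('top','t4');im2,d2=grab('side','s4')
print(*cradle(im,world('top',d)).items(),sep='\n');print(cradle(im2,world('side',d2)).get('tailstop'))
```

```text
[ 0.57144757 -0.13270728  0.03767534]
('tailstop', ([567.0, -51.6], [175.2, 8.2], 3.0, 'slope', np.float64(2.72), 'mean', [566.9, -51.1, 100.1], 318))
('keeper', ([559.0, -277.0], [41.8, 206.0], 79.4, 'slope', np.float64(0.1), 'mean', [575.4, -279.6, 107.7], 153))
('handle', ([597.2, -297.7], [133.3, 32.6], 2.5, 'slope', np.float64(4.67), 'mean', [593.1, -292.0, 138.0], 1018))
('wing', ([480.0, -165.6], [271.2, 80.0], 90.0, 'slope', np.float64(-34.7), 'mean', [475.5, -103.5, 387.9], 4346))
([564.5, -50.7], [174.9, 16.5], 2.2, 'slope', np.float64(2.93), 'mean', [563.5, -50.3, 99.6], 179)
```

>>> jog_arm(
  steps=[
    {"delta_rot":[0,0,0],"linear":[0.0015,0,0],"grip":0.02},
    {"delta_rot":[0,0,0],"linear":[0,0,0],"grip":0.02},
  ],
)

```text
t: 14.0
tool_pos: [0.5714, -0.1323, 0.0377]
tool_rot: [2.166, 2.271, -0.003]
contact_force: [-6.3, -4.9, 6.0]
opening: 0.0292
grip_force: 71.8
```

>>> jog_arm(
  steps=[
    {"delta_rot":[0,0,0],"linear":[-0.003,0,0],"grip":0.02},
    {"delta_rot":[0,0,0],"linear":[0,0,0],"grip":0.02},
  ],
)

```text
t: 14.2
tool_pos: [0.5715, -0.1342, 0.0377]
tool_rot: [2.168, 2.272, -0.0]
contact_force: [-5.6, -0.2, 8.8]
opening: 0.0289
grip_force: 72.1
```

>>> jog_arm(
  steps=[
    {"delta_rot":[0,0,0],"linear":[0.001,0,0],"grip":0.02},
    {"delta_rot":[0,0,0],"linear":[0,0,0],"grip":0.07},
    {"delta_rot":[0,0,0],"linear":[0,0,0],"grip":0.07},
    {"delta_rot":[0,0,0],"linear":[0,0,0],"grip":0.07},
    {"delta_rot":[0,0,0],"linear":[0,0,0],"grip":0.07},
    {"delta_rot":[0,0,0],"linear":[0,0,-0.04],"grip":0.07},
    {"delta_rot":[0,0,0],"linear":[0,0,-0.04],"grip":0.07},
    {"delta_rot":[0,0,0],"linear":[0,0,-0.04],"grip":0.07},
    {"delta_rot":[0,0,0],"linear":[0,0,-0.04],"grip":0.07},
  ],
)

```text
t: 15.1
tool_pos: [0.5709, -0.1326, 0.1973]
tool_rot: [-2.169, -2.273, -0.0]
contact_force: [1.0, -0.1, -0.4]
opening: 0.0704
grip_force: 0.0
```

>>> jog_arm(
  steps=[
    {"delta_rot":[0,0,8],"linear":[0.04,0,0],"grip":0.05},
    {"delta_rot":[0,0,8],"linear":[0.04,0,0],"grip":0.05},
    {"delta_rot":[0,0,8],"linear":[0.04,0,0],"grip":0.05},
    {"delta_rot":[0,0,8],"linear":[0.04,0.01,0],"grip":0.05},
    {"delta_rot":[0,0,8],"linear":[0.03,0.02,0],"grip":0.05},
    {"delta_rot":[0,0,8],"linear":[0,0,0],"grip":0.05},
    {"delta_rot":[0,0,8],"linear":[0,0,0],"grip":0.05},
  ],
)

```text
t: 15.8
tool_pos: [0.6387, 0.037, 0.1952]
tool_rot: [-2.984, -0.982, 0.001]
contact_force: [0.2, 0.9, 0.7]
opening: 0.05
grip_force: 0.0
```

Run:
```python
from h import *
o=ctrl.get_obs();print(o['tool_pos'],o['tool_rot'])
im,d=grab('top','t5');im2,d2=grab('side','s5');P=world('top',d)
print(*cradle(im,P).items(),sep='\n');print(cradle(im2,world('side',d2)).get('tailstop'))
print(*rods(im,P),sep='\n');print(*rods(im2,world('side',d2)),sep='\n')
a=cv2.resize(im[140:290,350:520],None,fx=3,fy=3,interpolation=3);b=cv2.resize(im[180:310,150:330],(510,368),interpolation=3)
a0=cv2.resize(im[185:230,400:475],None,fx=3.6,fy=3.6,interpolation=3)
c=np.zeros((600,800,3),np.uint8);c[:368,:510]=b;c[:162,520:790]=a0[:162,:270];c[380:600,:250]=cv2.resize(a,(250,220));
e=cv2.resize(im2[140:290,260:400],(280,300),interpolation=3);c[180:480,515:795]=e
cv2.imwrite('pics/c5.png',c[...,::-1])
```

```text
[0.63869406 0.03701962 0.19519194] [-2.98373293e+00 -9.81957701e-01  8.56461412e-04]
('tube', (np.float64(2.8), 'x at y=-.16', np.float64(0.5722), 'y', np.float64(-0.2346), np.float64(-0.0794)))
('tailstop', ([527.8, -57.5], [19.1, 95.8], 81.5, 'slope', np.float64(1.11), 'mean', [514.3, -54.5, 99.6], 137))
('keeper', ([557.5, -270.5], [45.0, 203.1], 83.7, 'slope', np.float64(0.41), 'mean', [574.4, -279.2, 107.9], 156))
('handle', ([597.1, -298.4], [133.4, 33.0], 2.6, 'slope', np.float64(4.72), 'mean', [593.2, -292.0, 138.0], 1013))
('wing', ([480.0, -125.5], [80.0, 350.1], 0.0, 'slope', np.float64(-25.71), 'mean', [482.8, 2.5, 515.0], 3485))
([565.2, -59.7], [174.4, 35.1], 2.5, 'slope', np.float64(2.47), 'mean', [563.9, -52.2, 100.0], 226)
([636.9, -163.3], [83.0, 165.0], 0.1, [428.0, 178.0])
([499.0, 370.7], [201.0, 27.0], -88.0, [172.0, 240.0])
([491.8, 196.7], [200.0, 19.0], -83.7, [256.0, 244.0])
([1768.4, -1061.4], [32.0, 1504.0], 0.1, [87.0, 68.0])
([-25.1, -705.5], [213.0, 72.0], -4.3, [542.0, 143.0])
([893.8, -284.8], [248.0, 105.0], -26.2, [221.0, 172.0])
([558.2, -164.6], [320.0, 216.0], -6.1, [328.0, 221.0])
([480.3, 103.9], [43.0, 207.0], 88.0, [327.0, 282.0])
([489.2, 193.5], [200.0, 35.0], -88.4, [312.0, 305.0])
([497.0, 365.3], [36.0, 204.0], 88.5, [285.0, 364.0])
```

View pics/c5.png

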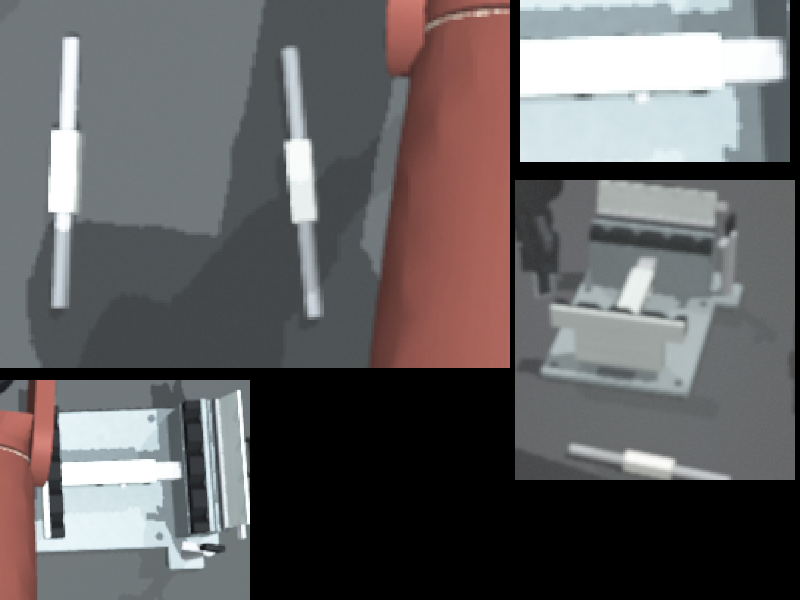

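The tube crop shows the near dome standing out at (642,97), with empty dark holes at (585,96) and (690,92) beside it. The rod crop confirms grey rods with white sleeves at (65,170) and (300,180), the third being under the arm.

```bash
cat >> h.py <<'E'
def onplane(n,uv,z):
    c=ctrl.camera_info(n);K=np.array(c['camera_matrix']);R=np.array(c['R']);t=np.array(c['t'])
    r=(np.linalg.inv(K)@np.c_[uv,np.ones(len(uv))].T).T@R; o=-R.T@t
    return o+r*((z-o[2])/r[:,2])[:,None]
def rodfit(im,P,c,rad=.13):
    "rod near world xy c, from top image: ends midpoint, sleeve midpoint, yaw"
    V=im.min(-1).astype(float); m=(np.hypot(P[...,0]-c[0],P[...,1]-c[1])<rad)&(P[...,2]>.004)&(P[...,2]<.03)&((im.max(-1).astype(int)-im.min(-1))<40)
    n,l,s,_=cv2.connectedComponentsWithStats(m.astype(np.uint8)); i=1+np.argmax(s[1:,4]); v,u=np.nonzero(l==i)
    W=onplane('top',np.c_[u,v],.012)[:,:2]; mu=W.mean(0); a=np.linalg.svd(W-mu,full_matrices=False)[2][0]; a*=np.sign(a[0]); p=(W-mu)@a; q=(W-mu)@np.array([-a[1],a[0]])
    sl=p[abs(q)>.007]; sl=sl[abs(sl)<.05]
    return np.round([*(mu+a*(p.max()+p.min())/2),p.max()-p.min(),*(mu+a*(np.median(sl))),np.degrees(np.arctan2(a[1],a[0]))],4)
E
python3 - <<'E'
from h import *
for t in('t5','top0'):
    z=np.load(f'pics/{t}.npz');im=z['im'];P=world('top',z['d'])
    for c in((.482,.112),(.493,.197),(.499,.371)): print(t,rodfit(im,P,c))
z=np.load('pics/t5.npz');im=z['im'];P=world('top',z['d'])
for x in(.52,.63):
    r=int(np.argmin(abs(P[:,440,0]-x)));print(x,[(c,int(P[r,c,1]*1000),int(P[r,c,2]*1000),int(im[r,c].min())) for c in list(range(376,400))+list(range(468,502))])
E
```

```text
t5 [0.4831 0.196  0.1826 0.4929 0.1971 6.3912]
t5 [0.4925 0.1971 0.2014 0.4929 0.1971 6.5168]
t5 [ 0.4982  0.3714  0.1995  0.4961  0.3714 -0.1585]
top0 [ 0.48    0.1131  0.1985  0.4781  0.1131 -0.9385]
top0 [0.4931 0.1972 0.2028 0.4928 0.1972 6.5767]
top0 [ 0.4972  0.3713  0.2015  0.4973  0.3713 -0.0729]
0.52 [(376, -53, 13, 142), (377, -55, 12, 143), (378, -51, 73, 136), (379, -51, 92, 130), (380, -52, 99, 252), (381, -54, 99, 255), (382, -56, 100, 255), (383, -58, 95, 241), (384, -60, 94, 44), (385, -62, 92, 44), (386, -64, 95, 44), (387, -66, 95, 44), (388, -68, 94, 44), (389, -70, 94, 44), (390, -72, 94, 43), (391, -73, 96, 43), (392, -76, 94, 43), (393, -88, 15, 185), (394, -91, 11, 230), (395, -92, 14, 231), (396, -95, 11, 232), (397, -96, 13, 231), (398, -98, 14, 230), (399, -101, 14, 229), (468, -242, 18, 103), (469, -242, 28, 85), (470, -243, 32, 85), (471, -242, 40, 85), (472, -243, 44, 86), (473, -242, 57, 85), (474, -243, 59, 85), (475, -242, 71, 85), (476, -244, 71, 85), (477, 58, 1129, 135), (478, -245, 81, 117), (479, -245, 86, 45), (480, -247, 85, 37), (481, -249, 87,
[... 982 characters left out ...]
9, 83), (470, -237, 58, 82), (471, -237, 66, 82), (472, -238, 70, 83), (473, -237, 79, 101), (474, -240, 76, 101), (475, -240, 84, 63), (476, -240, 90, 21), (477, -239, 100, 33), (478, -243, 93, 49), (479, -244, 96, 55), (480, -247, 94, 55), (481, -247, 100, 55), (482, -250, 96, 55), (483, -251, 99, 55), (484, -255, 92, 56), (485, -257, 94, 54), (486, -258, 95, 55), (487, -260, 97, 57), (488, -262, 96, 154), (489, -263, 98, 217), (490, -265, 99, 218), (491, -270, 87, 169), (492, -270, 93, 138), (493, -273, 90, 138), (494, -275, 90, 133), (495, -277, 90, 105), (496, -276, 98, 63), (497, -276, 105, 85), (498, -277, 109, 171), (499, -279, 109, 231), (500, -281, 108, 226), (501, -280, 118, 183)]
```

>>> jog_arm(
  steps=[
    {"delta_rot":[0,0,8],"linear":[0,0,0],"grip":0.045},
    {"delta_rot":[0,0,8],"linear":[0,0,0],"grip":0.045},
    {"delta_rot":[0,0,8],"linear":[0,0,0],"grip":0.045},
    {"delta_rot":[0,0,8],"linear":[0,0,0],"grip":0.045},
    {"delta_rot":[0,0,5.3],"linear":[0,0,0],"grip":0.045},
    {"delta_rot":[0,0,0],"linear":[-0.04,-0.018,0.02],"grip":0.045},
    {"delta_rot":[0,0,0],"linear":[-0.04,-0.018,0.02],"grip":0.045},
    {"delta_rot":[0,0,0],"linear":[-0.04,-0.018,0.02],"grip":0.045},
    {"delta_rot":[0,0,0],"linear":[-0.039,-0.018,0.02],"grip":0.045},
    {"delta_rot":[0,0,0],"linear":[0,0,0.02],"grip":0.045},
  ],
)

```text
t: 16.9
tool_pos: [0.4748, 0.1112, 0.0934]
tool_rot: [-3.141, 0.008, 0.006]
contact_force: [1.0, 0.5, -1.0]
opening: 0.0453
grip_force: 0.0
```

>>> jog_arm(
  steps=[
    {"delta_rot":[0,0,0],"linear":[0,0,0],"grip":0.045},
    {"delta_rot":[0,0,0],"linear":[0,0,0],"grip":0.045},
  ],
)

```text
t: 17.1
tool_pos: [0.4804, 0.1095, 0.0965]
tool_rot: [-3.142, 0.015, -0.001]
contact_force: [0.7, 0.2, 0.9]
opening: 0.0449
grip_force: 0.0
```

Run:
```python
from h import *
o=ctrl.get_obs();print(o['tool_pos'],o['tool_rot'])
im2,d2=grab('side','s6');print(*rods(im2,world('side',d2)),sep='\n')
X=np.array([[.4805,.1125,.009],[.58,.111,.009],[.3805,.1142,.009]]);print(proj('side',X))
cv2.imwrite('pics/c6.png',cv2.resize(im2[220:320,250:400],(600,400),interpolation=3)[...,::-1])
```

```text
[0.48044706 0.10953091 0.09651891] [-3.14150737e+00  1.50807293e-02 -1.42168833e-03]
([1768.5, -1058.4], [29.0, 1501.0], 0.0, [88.0, 68.0])
([-425.5, -2278.8], [178.0, 62.0], -86.5, [615.0, 4.0])
([914.3, -442.9], [507.0, 122.0], -4.7, [233.0, 157.0])
([-108.6, -720.3], [226.0, 204.0], -72.4, [565.0, 145.0])
([487.1, -174.6], [298.0, 76.0], -5.6, [351.0, 216.0])
([476.8, 105.0], [40.0, 200.0], 89.0, [328.0, 282.0])
([489.9, 190.6], [197.0, 37.0], -85.8, [312.0, 305.0])
([498.0, 365.3], [36.0, 207.0], 88.6, [287.0, 364.0])
[[325.32207432 282.3793003 ]
 [286.5122635  274.37102986]
 [365.62764363 290.75519136]]
```

View pics/c6.png

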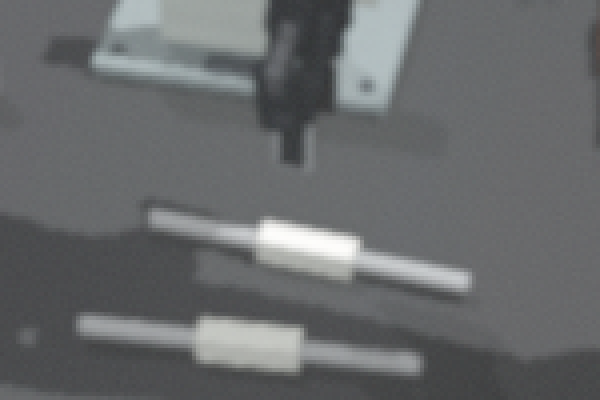

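Side crop: rod A spans (150,218) to (470,280) with its sleeve at (308,248), within 2 mm of the estimate. The fingers hang above it at (292,150).

>>> jog_arm(
  steps=[
    {"delta_rot":[0,0,0],"linear":[-0.0015,-0.003,0.03],"grip":0.045},
    {"delta_rot":[0,0,0],"linear":[0,0,0.03],"grip":0.045},
    {"delta_rot":[0,0,0],"linear":[0,0,0.02],"grip":0.045},
    {"delta_rot":[0,0,0],"linear":[0,0,0.012],"grip":0.045},
    {"delta_rot":[0,0,0],"linear":[0,0,0],"grip":0.005},
    {"delta_rot":[0,0,0],"linear":[0,0,0],"grip":0.005},
    {"delta_rot":[0,0,0],"linear":[0,0,0],"grip":0.005},
    {"delta_rot":[0,0,0],"linear":[0,0,0],"grip":0.005},
  ],
  newtons=60,
)

```text
t: 17.95
tool_pos: [0.4798, 0.1127, 0.0053]
tool_rot: [-3.141, 0.017, -0.005]
contact_force: [-0.2, -1.1, 1.6]
opening: 0.0165
grip_force: 61.4
```

>>> jog_arm(
  steps=[
    {"delta_rot":[0,0,0],"linear":[0,0,0],"grip":0.005},
  ],
)

```text
t: 18.05
tool_pos: [0.4798, 0.1128, 0.0053]
tool_rot: [-3.141, 0.017, -0.005]
contact_force: [0.6, -1.3, 3.3]
opening: 0.0163
grip_force: 61.6
```

>>> jog_arm(
  steps=[
    {"delta_rot":[0,0,0],"linear":[0,0,-0.03],"grip":0.005},
    {"delta_rot":[0,0,-8],"linear":[0,0,-0.03],"grip":0.005},
    {"delta_rot":[0,0,-8],"linear":[0,0,-0.03],"grip":0.005},
    {"delta_rot":[0,0,-8],"linear":[0,0,-0.03],"grip":0.005},
    {"delta_rot":[0,0,-8],"linear":[0,0,-0.03],"grip":0.005},
    {"delta_rot":[0,0,-8],"linear":[0,0,-0.02],"grip":0.005},
    {"delta_rot":[0,0,-8],"linear":[0,0,0],"grip":0.005},
    {"delta_rot":[0,0,-8],"linear":[0,0,0],"grip":0.005},
    {"delta_rot":[0,0,-8],"linear":[0,0,0],"grip":0.005},
    {"delta_rot":[0,0,-8],"linear":[0,0,0],"grip":0.005},
  ],
  newtons=80,
)

```text
t: 19.05
tool_pos: [0.4779, 0.1127, 0.1734]
tool_rot: [-2.546, -1.84, 0.001]
contact_force: [-1.0, -0.1, -1.8]
opening: 0.0158
grip_force: 79.9
```

>>> jog_arm(
  steps=[
    {"delta_rot":[0,0,-8],"linear":[0,0,0],"grip":0.005},
    {"delta_rot":[0,0,-8],"linear":[0,0,0],"grip":0.005},
    {"delta_rot":[0,0,-5.6],"linear":[0,0,0],"grip":0.005},
    {"delta_rot":[0,0,0],"linear":[-0.039,0.02,0],"grip":0.005},
    {"delta_rot":[0,0,0],"linear":[-0.039,0.02,0],"grip":0.005},
    {"delta_rot":[0,0,0],"linear":[-0.039,0.02,0],"grip":0.005},
    {"delta_rot":[0,0,0],"linear":[-0.039,0.02,0],"grip":0.005},
    {"delta_rot":[0,0,0],"linear":[-0.039,0.02,0],"grip":0.005},
    {"delta_rot":[0,0,0],"linear":[-0.039,0.02,0],"grip":0.005},
    {"delta_rot":[0,0,0],"linear":[-0.039,0.02,0],"grip":0.005},
  ],
)

```text
t: 20.05
tool_pos: [0.6326, -0.1541, 0.1732]
tool_rot: [-2.162, -2.277, 0.0]
contact_force: [0.8, 0.6, -1.5]
opening: 0.0155
grip_force: 79.9
```

>>> jog_arm(
  steps=[
    {"delta_rot":[0,0,0],"linear":[0,0,0],"grip":0.005},
    {"delta_rot":[0,0,0],"linear":[0,0,0],"grip":0.005},
    {"delta_rot":[0,0,0],"linear":[0,0,0],"grip":0.005},
  ],
)

```text
t: 20.35
tool_pos: [0.6317, -0.1516, 0.1733]
tool_rot: [-2.161, -2.278, 0.0]
contact_force: [0.1, 0.9, -1.8]
opening: 0.0155
grip_force: 79.9
```

Run:
```python
from h import *
o=ctrl.get_obs();print(o['tool_pos'],o['tool_rot'],np.degrees(2*np.arctan2(o['tool_rot'][1],o['tool_rot'][0])))
im,d=grab('top','t7');P=world('top',d);im2,d2=grab('side','s7')
for c in((.493,.197),(.499,.371)): print(rodfit(im,P,c))
cv2.imwrite('pics/c7.png',np.hstack([cv2.resize(im[120:290,340:520],(400,378),interpolation=3),cv2.resize(im2[80:260,240:420],(400,400),interpolation=3)[:378]])[...,::-1])
```

```text
[ 0.63166795 -0.15163565  0.17325262] [-2.16127405e+00 -2.27787285e+00  3.61545057e-04] -266.9908254707843
[0.4927 0.1972 0.2019 0.4909 0.197  6.5646]
[ 0.4962  0.3714  0.2035  0.4982  0.3714 -0.204 ]
```

View pics/c7.png

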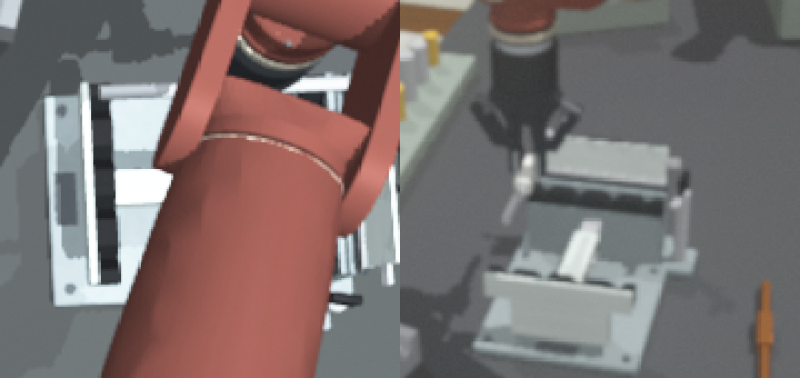

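Top crop: the rod's tail end shows at (100,90). Side crop: the rod hangs in the fingers over the cradle at (525,180). I'll measure its end.

```bash
cat >> h.py <<'E'
def rodend(t,tcpz):
    z=np.load(f'pics/{t}.npz');P=world('top',z['d']);g=z['im'].max(-1).astype(int)-z['im'].min(-1)
    m=(abs(P[...,2]-tcpz-.004)<.02)&(P[...,1]>-.14)&(P[...,1]<.05)&(P[...,0]>.4)&(P[...,0]<.72)&(g<40)
    v,u=np.nonzero(m); W=onplane('top',np.c_[u,v],tcpz+.007); return len(u),W[:,1].max(),W[W[:,1]>W[:,1].max()-.03,0].mean(),W[:,1].min(),np.median(P[m][:,2])
E
python3 - <<'E'
from h import *
print(rodend('t7',.1733))
E
```

```text
(223, np.float64(-0.05100647153634118), np.float64(0.6263577169037299), np.float64(-0.11193758608702345), np.float64(0.18178024754648064))
```

>>> jog_arm(
  steps=[
    {"delta_rot":[0,0,0],"linear":[-0.0057,0.006,0],"grip":0.005},
    {"delta_rot":[0,0,0],"linear":[0,0,0],"grip":0.005},
    {"delta_rot":[0,0,0],"linear":[0,0,0.025],"grip":0.005},
    {"delta_rot":[0,0,0],"linear":[0,0,0.025],"grip":0.005},
    {"delta_rot":[0,0,0],"linear":[0,0,0.012],"grip":0.005},
    {"delta_rot":[0,0,0],"linear":[0,0,0.01],"grip":0.005},
    {"delta_rot":[0,0,0],"linear":[0,0,0.005],"grip":0.005},
    {"delta_rot":[0,0,0],"linear":[0,0,0.003],"grip":0.005},
    {"delta_rot":[0,0,0],"linear":[0,0,0],"grip":0.005},
  ],
)

```text
t: 21.35
tool_pos: [0.6391, -0.1582, 0.0943]
tool_rot: [2.162, 2.278, 0.001]
contact_force: [0.3, 0.2, -2.0]
opening: 0.0155
grip_force: 79.9
```

>>> jog_arm(
  steps=[
    {"delta_rot":[0,0,0],"linear":[0,0,0.002],"grip":0.005},
    {"delta_rot":[0,0,0],"linear":[0,0,0],"grip":0.005},
  ],
)

```text
t: 21.55
tool_pos: [0.639, -0.1582, 0.0924]
tool_rot: [2.162, 2.278, 0.001]
contact_force: [-0.6, -0.8, -1.9]
opening: 0.0155
grip_force: 79.9
```

>>> jog_arm(
  steps=[
    {"delta_rot":[0,0,0],"linear":[0,0,0.001],"grip":0.005},
    {"delta_rot":[0,0,0],"linear":[0,0,0],"grip":0.005},
  ],
)

```text
t: 21.75
tool_pos: [0.639, -0.1582, 0.0916]
tool_rot: [2.162, 2.278, 0.0]
contact_force: [-0.9, -0.2, 1.1]
opening: 0.0157
grip_force: 80.3
```

>>> jog_arm(
  steps=[
    {"delta_rot":[0,0,0],"linear":[0,0,0],"grip":0.032},
    {"delta_rot":[0,0,0],"linear":[0,0,0],"grip":0.032},
    {"delta_rot":[0,0,0],"linear":[0,0,0],"grip":0.032},
    {"delta_rot":[0,0,0],"linear":[0,0,-0.03],"grip":0.032},
    {"delta_rot":[0,0,0],"linear":[0,0,-0.04],"grip":0.032},
    {"delta_rot":[0,0,8],"linear":[0,0,-0.02],"grip":0.045},
    {"delta_rot":[0,0,8],"linear":[0,0,0],"grip":0.045},
    {"delta_rot":[0,0,8],"linear":[0,0,0],"grip":0.045},
    {"delta_rot":[0,0,8],"linear":[0,0,0],"grip":0.045},
    {"delta_rot":[0,0,8],"linear":[0,0,0],"grip":0.045},
  ],
)

```text
t: 22.75
tool_pos: [0.6387, -0.158, 0.181]
tool_rot: [2.816, 1.393, 0.0]
contact_force: [0.4, -0.3, 0.3]
opening: 0.0456
grip_force: 0.0
```

>>> jog_arm(
  steps=[
    {"delta_rot":[0,0,8],"linear":[0,0,0],"grip":0.045},
    {"delta_rot":[0,0,8],"linear":[0,0,0],"grip":0.045},
    {"delta_rot":[0,0,8],"linear":[0,0,0],"grip":0.045},
    {"delta_rot":[0,0,8],"linear":[0,0,0],"grip":0.045},
    {"delta_rot":[0,0,8],"linear":[0,0,0],"grip":0.045},
    {"delta_rot":[0,0,6.5],"linear":[0,0,0],"grip":0.045},
    {"delta_rot":[0,0,0],"linear":[-0.0117,-0.041,0],"grip":0.045},
    {"delta_rot":[0,0,0],"linear":[-0.0117,-0.041,0],"grip":0.045},
    {"delta_rot":[0,0,0],"linear":[-0.0117,-0.041,0],"grip":0.045},
    {"delta_rot":[0,0,0],"linear":[-0.0117,-0.041,0],"grip":0.045},
  ],
)

```text
t: 23.75
tool_pos: [0.573, 0.0009, 0.181]
tool_rot: [-3.137, -0.176, -0.001]
contact_force: [0.0, -0.1, 0.7]
opening: 0.045
grip_force: 0.0
```

>>> jog_arm(
  steps=[
    {"delta_rot":[0,0,0],"linear":[-0.0117,-0.041,0],"grip":0.045},
    {"delta_rot":[0,0,0],"linear":[-0.0117,-0.041,0],"grip":0.045},
    {"delta_rot":[0,0,0],"linear":[-0.0117,-0.041,0.01],"grip":0.045},
    {"delta_rot":[0,0,0],"linear":[-0.0117,-0.041,0.03],"grip":0.045},
    {"delta_rot":[0,0,0],"linear":[-0.0117,-0.041,0.03],"grip":0.045},
    {"delta_rot":[0,0,0],"linear":[0,0,0],"grip":0.045},
    {"delta_rot":[0,0,0],"linear":[0,0,0],"grip":0.045},
    {"delta_rot":[0,0,0],"linear":[0,0,0],"grip":0.045},
  ],
)

```text
t: 24.55
tool_pos: [0.4951, 0.1931, 0.1146]
tool_rot: [-3.137, -0.176, -0.004]
contact_force: [-0.4, 0.9, 0.6]
opening: 0.0452
grip_force: 0.0
```

```bash
cat >> h.py <<'E'
def seated(im,P):
    "grey rods with centre near cradle seats, in cradle frame"
    a=np.radians(2.7);R=np.array([[np.cos(a),-np.sin(a)],[np.sin(a),np.cos(a)]])
    c=P.copy();c[...,:2]=(P[...,:2]-[.572,-.160])@R
    m=(c[...,2]>.095)&(c[...,2]<.115)&(abs(c[...,1])<.101)&(abs(c[...,0])<.09)&(abs(c[...,1])<.082)
    o=[]
    for x in(-66,-22,22,66):
        k=m&(abs(c[...,0]*1000-x)<14)
        if k.sum()>60:
            q=c[k]; s=q[q[:,2]>.1]; w=k&(im.min(-1)>225)&(abs(c[...,1])<.05); f=np.polyfit(q[:,1],q[:,0],1)
            o.append((x,int(k.sum()),'z',np.round(np.median(q[:,2])*1000,1),'x',round(f[1]*1000,1),'slope',round(f[0],3),'sleeve y',np.round([c[w][:,1].min()*1000,c[w][:,1].max()*1000],1) if w.any() else None))
    return o
E
python3 - <<'E'
from h import *
o=ctrl.get_obs();print(o['tool_pos'],o['tool_rot'])
im,d=grab('top','t8');P=world('top',d);im2,d2=grab('side','s8')
for c in((.499,.371),): print(rodfit(im,P,c))
print(*seated(im,P),sep='\n');print(rods(im2,world('side',d2)))
c=np.zeros((460,800,3),np.uint8);c[:378,:400]=cv2.resize(im[120:290,340:520],(400,378),interpolation=3);c[:400,400:]=cv2.resize(im2[180:340,230:390],(400,400),interpolation=3)
cv2.imwrite('pics/c8.png',c[...,::-1])
E
```

```text
[0.49506188 0.19313191 0.11461312] [-3.13654774 -0.17635339 -0.00386417]
[0.4972 0.3722 0.1974 0.4899 0.3721 0.7575]
(66, 610, 'z', np.float64(101.8), 'x', np.float64(65.4), 'slope', np.float64(0.0), 'sleeve y', array([-49.9,  49.9]))
[([1768.1, -1058.4], [33.0, 1493.0], 0.1, [87.0, 68.0]), ([907.0, -468.9], [563.0, 120.0], -5.9, [233.0, 158.0]), ([-107.4, -722.1], [223.0, 205.0], -73.7, [565.0, 145.0]), ([500.9, -164.7], [126.0, 284.0], 2.7, [345.0, 217.0]), ([650.0, -60.0], [64.0, 124.0], 32.8, [285.0, 229.0]), ([489.7, 189.5], [199.0, 40.0], -82.0, [312.0, 305.0]), ([497.3, 365.2], [34.0, 206.0], 89.5, [287.0, 364.0])]
```

View pics/c8.png

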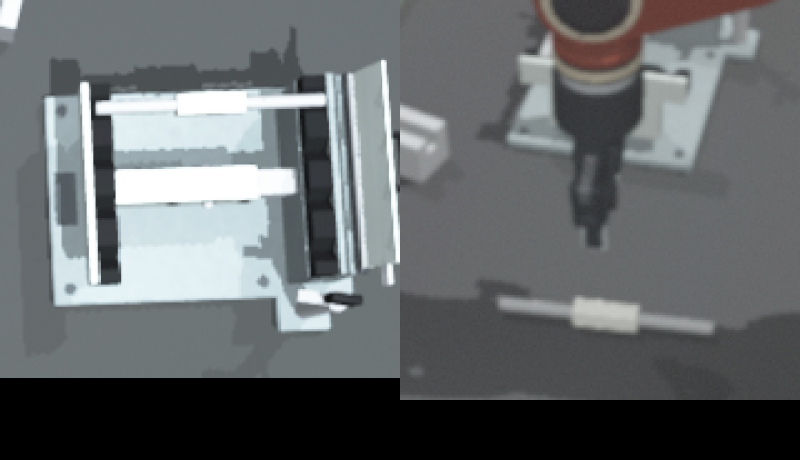

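Rod A lies level in seat 4 (crop 93–328, sleeve at 212), and rod B is below the fingers in the side crop, its sleeve at (605,315).

>>> jog_arm(
  steps=[
    {"delta_rot":[0,0,0],"linear":[-0.002,-0.004,0.035],"grip":0.045},
    {"delta_rot":[0,0,0],"linear":[0,0,0.035],"grip":0.045},
    {"delta_rot":[0,0,0],"linear":[0,0,0.025],"grip":0.045},
    {"delta_rot":[0,0,0],"linear":[0,0,0.0145],"grip":0.045},
    {"delta_rot":[0,0,0],"linear":[0,0,0],"grip":0.005},
    {"delta_rot":[0,0,0],"linear":[0,0,0],"grip":0.005},
    {"delta_rot":[0,0,0],"linear":[0,0,0],"grip":0.005},
    {"delta_rot":[0,0,0],"linear":[0,0,0],"grip":0.005},
    {"delta_rot":[0,0,0],"linear":[0,0,0],"grip":0.005},
  ],
  newtons=80,
)

```text
t: 25.55
tool_pos: [0.4925, 0.1975, 0.0052]
tool_rot: [-3.136, -0.177, -0.004]
contact_force: [0.3, -0.4, 1.5]
opening: 0.0156
grip_force: 81.7
```

>>> jog_arm(
  steps=[
    {"delta_rot":[0,0,0],"linear":[0,0,-0.03],"grip":0.005},
    {"delta_rot":[0,0,-8],"linear":[0,0,-0.03],"grip":0.005},
    {"delta_rot":[0,0,-8],"linear":[0,0,-0.03],"grip":0.005},
    {"delta_rot":[0,0,-8],"linear":[0,0,-0.03],"grip":0.005},
    {"delta_rot":[0,0,-8],"linear":[0,0,-0.03],"grip":0.005},
    {"delta_rot":[0,0,-8],"linear":[0,0,-0.02],"grip":0.005},
    {"delta_rot":[0,0,-8],"linear":[0,0,0],"grip":0.005},
    {"delta_rot":[0,0,-8],"linear":[0,0,0],"grip":0.005},
    {"delta_rot":[0,0,-8],"linear":[0,0,0],"grip":0.005},
    {"delta_rot":[0,0,-8],"linear":[0,0,0],"grip":0.005},
  ],
)

```text
t: 26.55
tool_pos: [0.4911, 0.1973, 0.1738]
tool_rot: [-2.427, -1.994, -0.0]
contact_force: [-0.5, 0.2, -1.3]
opening: 0.0155
grip_force: 81.3
```

>>> jog_arm(
  steps=[
    {"delta_rot":[0,0,-8],"linear":[0,0,0],"grip":0.005},
    {"delta_rot":[0,0,-6.2],"linear":[0,0,0],"grip":0.005},
    {"delta_rot":[0,0,0],"linear":[-0.04,0.0045,0],"grip":0.005},
    {"delta_rot":[0,0,0],"linear":[-0.04,0.0045,0],"grip":0.005},
    {"delta_rot":[0,0,0],"linear":[-0.04,0.0045,0],"grip":0.005},
    {"delta_rot":[0,0,0],"linear":[-0.04,0.0045,0],"grip":0.005},
    {"delta_rot":[0,0,0],"linear":[-0.04,0.0045,0],"grip":0.005},
    {"delta_rot":[0,0,0],"linear":[-0.04,0.0045,0],"grip":0.005},
    {"delta_rot":[0,0,0],"linear":[-0.04,0.0045,0],"grip":0.005},
    {"delta_rot":[0,0,0],"linear":[-0.04,0.0045,0],"grip":0.005},
  ],
)

```text
t: 27.55
tool_pos: [0.5421, -0.1222, 0.1739]
tool_rot: [2.169, 2.273, 0.0]
contact_force: [0.5, 0.2, -1.5]
opening: 0.0156
grip_force: 81.3
```

>>> jog_arm(
  steps=[
    {"delta_rot":[0,0,0],"linear":[-0.03,0.0045,0],"grip":0.005},
    {"delta_rot":[0,0,0],"linear":[0,0,0],"grip":0.005},
    {"delta_rot":[0,0,0],"linear":[0,0,0],"grip":0.005},
    {"delta_rot":[0,0,0],"linear":[0,0,0],"grip":0.005},
  ],
)

```text
t: 27.95
tool_pos: [0.5478, -0.1496, 0.1735]
tool_rot: [-2.168, -2.273, -0.0]
contact_force: [0.2, 0.7, -1.7]
opening: 0.0157
grip_force: 81.3
```

Run:
```python
from h import *
o=ctrl.get_obs();print(o['tool_pos'],o['tool_rot'],np.degrees(2*np.arctan2(o['tool_rot'][1],o['tool_rot'][0])))
im,d=grab('top','t9');P=world('top',d)
print(rodfit(im,P,(.499,.371)));print(rodend('t9',o['tool_pos'][2]))
```

```text
[ 0.54783382 -0.14955724  0.17354671] [-2.16756838e+00 -2.27296425e+00 -1.85199529e-04] -267.28068443010005
[ 0.4993  0.3714  0.2016  0.4983  0.3714 -0.1312]
(242, np.float64(-0.04902471343535922), np.float64(0.5432969099750414), np.float64(-0.11647253163370067), np.float64(0.18253084201566633))
```

>>> jog_arm(
  steps=[
    {"delta_rot":[0,0,0],"linear":[-0.0115,0.0017,0],"grip":0.005},
    {"delta_rot":[0,0,0],"linear":[0,0,0],"grip":0.005},
    {"delta_rot":[0,0,0],"linear":[0,0,0.025],"grip":0.005},
    {"delta_rot":[0,0,0],"linear":[0,0,0.025],"grip":0.005},
    {"delta_rot":[0,0,0],"linear":[0,0,0.012],"grip":0.005},
    {"delta_rot":[0,0,0],"linear":[0,0,0.01],"grip":0.005},
    {"delta_rot":[0,0,0],"linear":[0,0,0.006],"grip":0.005},
    {"delta_rot":[0,0,0],"linear":[0,0,0.003],"grip":0.005},
    {"delta_rot":[0,0,0],"linear":[0,0,0.001],"grip":0.005},
    {"delta_rot":[0,0,0],"linear":[0,0,0],"grip":0.005},
  ],
)

```text
t: 29.0
tool_pos: [0.5509, -0.1621, 0.0925]
tool_rot: [2.168, 2.272, 0.001]
contact_force: [-0.2, -0.5, -1.6]
opening: 0.0158
grip_force: 81.3
```

>>> jog_arm(
  steps=[
    {"delta_rot":[0,0,0],"linear":[0,0,0.001],"grip":0.005},
    {"delta_rot":[0,0,0],"linear":[0,0,0],"grip":0.032},
    {"delta_rot":[0,0,0],"linear":[0,0,0],"grip":0.032},
    {"delta_rot":[0,0,0],"linear":[0,0,0],"grip":0.032},
    {"delta_rot":[0,0,0],"linear":[0,0,-0.03],"grip":0.032},
    {"delta_rot":[0,0,0],"linear":[0,0,-0.04],"grip":0.032},
    {"delta_rot":[0,0,8],"linear":[0,0,-0.02],"grip":0.045},
    {"delta_rot":[0,0,8],"linear":[0,0,0],"grip":0.045},
    {"delta_rot":[0,0,8],"linear":[0,0,0],"grip":0.045},
    {"delta_rot":[0,0,8],"linear":[0,0,0],"grip":0.045},
  ],
)

```text
t: 30.0
tool_pos: [0.5506, -0.162, 0.1816]
tool_rot: [2.715, 1.578, 0.001]
contact_force: [-0.3, -0.3, -0.3]
opening: 0.0447
grip_force: 0.0
```

>>> jog_arm(
  steps=[
    {"delta_rot":[0,0,8],"linear":[0,0,0],"grip":0.045},
    {"delta_rot":[0,0,8],"linear":[0,0,0],"grip":0.045},
    {"delta_rot":[0,0,8],"linear":[0,0,0],"grip":0.045},
    {"delta_rot":[0,0,8],"linear":[0,0,0],"grip":0.045},
    {"delta_rot":[0,0,8],"linear":[0,0,0],"grip":0.045},
    {"delta_rot":[0,0,8],"linear":[0,0,0],"grip":0.045},
    {"delta_rot":[0,0,8],"linear":[0,0,0],"grip":0.045},
    {"delta_rot":[0,0,4.8],"linear":[0,0,0],"grip":0.045},
    {"delta_rot":[0,0,0],"linear":[-0.004,-0.041,0],"grip":0.045},
    {"delta_rot":[0,0,0],"linear":[-0.004,-0.041,0],"grip":0.045},
  ],
)

```text
t: 31.0
tool_pos: [0.5426, -0.0797, 0.1811]
tool_rot: [3.142, -0.008, 0.001]
contact_force: [1.0, -0.7, -0.0]
opening: 0.0454
grip_force: 0.0
```

>>> jog_arm(
  steps=[
    {"delta_rot":[0,0,0],"linear":[-0.004,-0.041,0],"grip":0.045},
    {"delta_rot":[0,0,0],"linear":[-0.004,-0.041,0],"grip":0.045},
    {"delta_rot":[0,0,0],"linear":[-0.004,-0.041,0],"grip":0.045},
    {"delta_rot":[0,0,0],"linear":[-0.004,-0.041,0],"grip":0.045},
    {"delta_rot":[0,0,0],"linear":[-0.004,-0.041,0],"grip":0.045},
    {"delta_rot":[0,0,0],"linear":[-0.004,-0.041,0],"grip":0.045},
    {"delta_rot":[0,0,0],"linear":[-0.004,-0.041,0],"grip":0.045},
    {"delta_rot":[0,0,0],"linear":[-0.004,-0.041,0],"grip":0.045},
    {"delta_rot":[0,0,0],"linear":[-0.004,-0.041,0],"grip":0.045},
    {"delta_rot":[0,0,0],"linear":[-0.004,-0.041,0],"grip":0.045},
  ],
)

```text
t: 32.0
tool_pos: [0.5032, 0.332, 0.1813]
tool_rot: [-3.141, 0.003, -0.001]
contact_force: [0.4, -0.5, -0.2]
opening: 0.0452
grip_force: 0.0
```

>>> jog_arm(
  steps=[
    {"delta_rot":[0,0,0],"linear":[-0.004,-0.041,0.04],"grip":0.045},
    {"delta_rot":[0,0,0],"linear":[0,0,0.03],"grip":0.045},
    {"delta_rot":[0,0,0],"linear":[0,0,0],"grip":0.045},
    {"delta_rot":[0,0,0],"linear":[0,0,0],"grip":0.045},
  ],
)

```text
t: 32.4
tool_pos: [0.4999, 0.3656, 0.1159]
tool_rot: [3.141, -0.004, -0.001]
contact_force: [1.1, -0.4, 1.1]
opening: 0.0451
grip_force: 0.0
```

Run:
```python
from h import *
o=ctrl.get_obs();print(o['tool_pos'],o['tool_rot'])
im,d=grab('top','t10');P=world('top',d);im2,d2=grab('side','s10')
print(*seated(im,P),sep='\n');print(rods(im2,world('side',d2))[-1])
c=np.zeros((400,800,3),np.uint8);c[:378,:400]=cv2.resize(im[120:290,340:520],(400,378),interpolation=3);c[:400,400:]=cv2.resize(im2[240:400,200:360],(400,400),interpolation=3)
cv2.imwrite('pics/c10.png',c[...,::-1])
```

```text
[0.49986886 0.36559659 0.11585698] [ 3.14086496e+00 -3.62271643e-03 -1.46582368e-03]
(-22, 637, 'z', np.float64(101.6), 'x', np.float64(-22.1), 'slope', np.float64(-0.002), 'sleeve y', array([-49.7,  49.6]))
(66, 608, 'z', np.float64(102.3), 'x', np.float64(65.4), 'slope', np.float64(-0.001), 'sleeve y', array([-50. ,  49.8]))
([494.2, 366.1], [32.0, 200.0], 89.5, [287.0, 364.0])
```

View pics/c10.png

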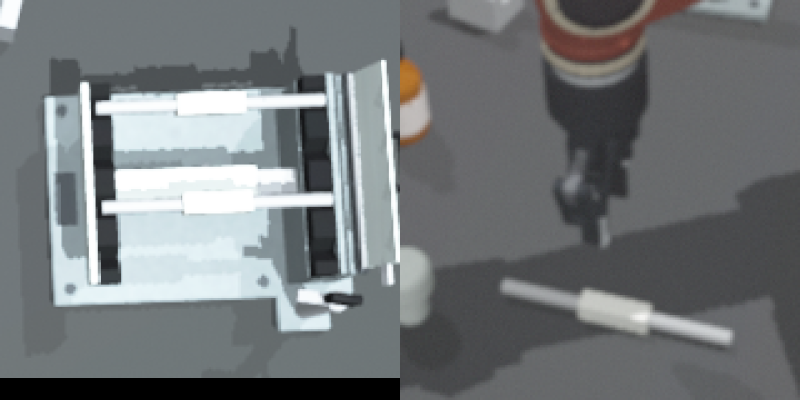

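Rods A and B are seated (crop rows 103 and 203); rod C lies under the fingers with its sleeve at (613,312).

>>> jog_arm(
  steps=[
    {"delta_rot":[0,0,0],"linear":[-0.002,-0.006,0.035],"grip":0.045},
    {"delta_rot":[0,0,0],"linear":[0,0,0.035],"grip":0.045},
    {"delta_rot":[0,0,0],"linear":[0,0,0.025],"grip":0.045},
    {"delta_rot":[0,0,0],"linear":[0,0,0.0155],"grip":0.045},
    {"delta_rot":[0,0,0],"linear":[0,0,0],"grip":0.005},
    {"delta_rot":[0,0,0],"linear":[0,0,0],"grip":0.005},
    {"delta_rot":[0,0,0],"linear":[0,0,0],"grip":0.005},
    {"delta_rot":[0,0,0],"linear":[0,0,0],"grip":0.005},
    {"delta_rot":[0,0,0],"linear":[0,0,0],"grip":0.005},
  ],
)

```text
t: 33.4
tool_pos: [0.4994, 0.3726, 0.0075]
tool_rot: [-3.14, 0.003, -0.005]
contact_force: [0.2, -0.5, 4.0]
opening: 0.0153
grip_force: 81.0
```

>>> jog_arm(
  steps=[
    {"delta_rot":[0,0,0],"linear":[0,0,-0.03],"grip":0.005},
    {"delta_rot":[0,0,-8],"linear":[0,0,-0.03],"grip":0.005},
    {"delta_rot":[0,0,-8],"linear":[0,0,-0.03],"grip":0.005},
    {"delta_rot":[0,0,-8],"linear":[0,0,-0.03],"grip":0.005},
    {"delta_rot":[0,0,-8],"linear":[0,0,-0.03],"grip":0.005},
    {"delta_rot":[0,0,-8],"linear":[0,0,-0.02],"grip":0.005},
    {"delta_rot":[0,0,-8],"linear":[0,0,0],"grip":0.005},
    {"delta_rot":[0,0,-8],"linear":[0,0,0],"grip":0.005},
    {"delta_rot":[0,0,-8],"linear":[0,0,0],"grip":0.005},
    {"delta_rot":[0,0,-8],"linear":[0,0,0],"grip":0.005},
  ],
)

```text
t: 34.4
tool_pos: [0.4977, 0.3718, 0.1752]
tool_rot: [-2.538, -1.851, 0.001]
contact_force: [-0.6, -0.5, -2.6]
opening: 0.0155
grip_force: 80.2
```

>>> jog_arm(
  steps=[
    {"delta_rot":[0,0,-8],"linear":[0,0,0],"grip":0.005},
    {"delta_rot":[0,0,-8],"linear":[0,0,0],"grip":0.005},
    {"delta_rot":[0,0,-4.8],"linear":[0,0,0],"grip":0.005},
    {"delta_rot":[0,0,0],"linear":[-0.04,-0.0014,0],"grip":0.005},
    {"delta_rot":[0,0,0],"linear":[-0.04,-0.0014,0],"grip":0.005},
    {"delta_rot":[0,0,0],"linear":[-0.04,-0.0014,0],"grip":0.005},
    {"delta_rot":[0,0,0],"linear":[-0.04,-0.0014,0],"grip":0.005},
    {"delta_rot":[0,0,0],"linear":[-0.04,-0.0014,0],"grip":0.005},
    {"delta_rot":[0,0,0],"linear":[-0.04,-0.0014,0],"grip":0.005},
    {"delta_rot":[0,0,0],"linear":[-0.04,-0.0014,0],"grip":0.005},
  ],
)

```text
t: 35.4
tool_pos: [0.5008, 0.0904, 0.1754]
tool_rot: [-2.169, -2.273, -0.0]
contact_force: [1.0, 0.9, -1.4]
opening: 0.0157
grip_force: 80.2
```

>>> jog_arm(
  steps=[
    {"delta_rot":[0,0,0],"linear":[-0.04,-0.0014,0],"grip":0.005},
    {"delta_rot":[0,0,0],"linear":[-0.04,-0.0014,0],"grip":0.005},
    {"delta_rot":[0,0,0],"linear":[-0.04,-0.0014,0],"grip":0.005},
    {"delta_rot":[0,0,0],"linear":[-0.04,-0.0014,0],"grip":0.005},
    {"delta_rot":[0,0,0],"linear":[-0.04,-0.0014,0],"grip":0.005},
    {"delta_rot":[0,0,0],"linear":[-0.04,-0.0014,0],"grip":0.005},
    {"delta_rot":[0,0,0],"linear":[0,0,0],"grip":0.005},
    {"delta_rot":[0,0,0],"linear":[0,0,0],"grip":0.005},
    {"delta_rot":[0,0,0],"linear":[0,0,0],"grip":0.005},
  ],
)

```text
t: 36.3
tool_pos: [0.5039, -0.1475, 0.1752]
tool_rot: [-2.168, -2.273, -0.0]
contact_force: [0.3, 0.7, -1.4]
opening: 0.0158
grip_force: 80.2
```

Run:
```python
from h import *
o=ctrl.get_obs();print(o['tool_pos'],o['tool_rot'],np.degrees(2*np.arctan2(o['tool_rot'][1],o['tool_rot'][0])),o['opening'])
im,d=grab('top','t11');print(rodend('t11',o['tool_pos'][2]))
```

```text
[ 0.50390887 -0.14752022  0.17517004] [-2.16783174e+00 -2.27273284e+00 -2.64568682e-04] -267.2934644767557 0.015803098145183634
(259, np.float64(-0.048744809477082776), np.float64(0.49900833672278067), np.float64(-0.11751962023725823), np.float64(0.18161617275615355))
```

>>> jog_arm(
  steps=[
    {"delta_rot":[0,0,0],"linear":[-0.0145,0.002,0],"grip":0.005},
    {"delta_rot":[0,0,0],"linear":[0,0,0],"grip":0.005},
    {"delta_rot":[0,0,0],"linear":[0,0,0.025],"grip":0.005},
    {"delta_rot":[0,0,0],"linear":[0,0,0.025],"grip":0.005},
    {"delta_rot":[0,0,0],"linear":[0,0,0.012],"grip":0.005},
    {"delta_rot":[0,0,0],"linear":[0,0,0.01],"grip":0.005},
    {"delta_rot":[0,0,0],"linear":[0,0,0.005],"grip":0.005},
    {"delta_rot":[0,0,0],"linear":[0,0,0.002],"grip":0.005},
    {"delta_rot":[0,0,0],"linear":[0,0,0],"grip":0.005},
  ],
)

```text
t: 37.25
tool_pos: [0.5073, -0.163, 0.0971]
tool_rot: [2.168, 2.272, 0.0]
contact_force: [-0.3, -0.4, -1.9]
opening: 0.0156
grip_force: 80.2
```

>>> jog_arm(
  steps=[
    {"delta_rot":[0,0,0],"linear":[0,0,0.001],"grip":0.005},
    {"delta_rot":[0,0,0],"linear":[0,0,0],"grip":0.005},
  ],
)

```text
t: 37.45
tool_pos: [0.5072, -0.1629, 0.0961]
tool_rot: [2.168, 2.272, 0.001]
contact_force: [0.1, -0.8, -2.7]
opening: 0.0157
grip_force: 80.2
```

>>> jog_arm(
  steps=[
    {"delta_rot":[0,0,0],"linear":[0,0,0.0015],"grip":0.005},
    {"delta_rot":[0,0,0],"linear":[0,0,0],"grip":0.005},
  ],
)

```text
t: 37.65
tool_pos: [0.5068, -0.1627, 0.0939]
tool_rot: [-2.169, -2.273, 0.0]
contact_force: [-0.0, -0.5, -2.6]
opening: 0.0153
grip_force: 80.2
```

>>> jog_arm(
  steps=[
    {"delta_rot":[0,0,0],"linear":[0,0,0.0005],"grip":0.005},
    {"delta_rot":[0,0,0],"linear":[0,0,0],"grip":0.032},
    {"delta_rot":[0,0,0],"linear":[0,0,0],"grip":0.032},
    {"delta_rot":[0,0,0],"linear":[0,0,0],"grip":0.032},
    {"delta_rot":[0,0,0],"linear":[0,0,-0.03],"grip":0.032},
    {"delta_rot":[0,0,0],"linear":[0,0,-0.04],"grip":0.032},
    {"delta_rot":[0,0,0],"linear":[0.03,0,-0.03],"grip":0.032},
    {"delta_rot":[0,0,0],"linear":[0.04,0,0],"grip":0.032},
    {"delta_rot":[0,0,0],"linear":[0.04,0,0],"grip":0.03},
    {"delta_rot":[0,0,0],"linear":[0.04,0,0],"grip":0.03},
  ],
)

```text
t: 38.65
tool_pos: [0.4999, -0.0117, 0.1944]
tool_rot: [2.169, 2.271, 0.002]
contact_force: [-0.2, -0.5, 0.0]
opening: 0.0302
grip_force: 0.0
```

>>> jog_arm(
  steps=[
    {"delta_rot":[0,0,0],"linear":[0.04,0,0],"grip":0.03},
    {"delta_rot":[0,0,0],"linear":[0,0,0],"grip":0.03},
  ],
)

```text
t: 38.85
tool_pos: [0.4976, 0.0307, 0.1938]
tool_rot: [-2.163, -2.278, -0.002]
contact_force: [0.0, -0.9, 0.1]
opening: 0.0299
grip_force: 0.0
```

Run:
```python
from h import *
o=ctrl.get_obs();print(o['tool_pos'],o['tool_rot'])
im,d=grab('top','t12');P=world('top',d);im2,d2=grab('side','s12')
print(*seated(im,P),sep='\n')
c=np.zeros((400,800,3),np.uint8);c[:378,:400]=cv2.resize(im[120:290,340:520],(400,378),interpolation=3);c[:400,400:]=cv2.resize(im2[110:250,260:400],(400,400),interpolation=3)
cv2.imwrite('pics/c12.png',c[...,::-1])
Q=world('side',d2); k=(im2.min(-1)>110)&(Q[...,2]>.11)&(Q[...,1]<-.2)&(Q[...,1]>-.34)&(Q[...,0]>.49)&(Q[...,0]<.65);q=Q[k];print(k.sum(),np.polyfit(q[:,2],q[:,1],1),q[:,2].max(),q.mean(0))
```

```text
[0.49759159 0.03065825 0.19379479] [-2.16255337e+00 -2.27824183e+00 -2.13826320e-03]
(-66, 636, 'z', np.float64(102.0), 'x', np.float64(-65.9), 'slope', np.float64(-0.003), 'sleeve y', array([-49.6,  49.8]))
(-22, 584, 'z', np.float64(102.0), 'x', np.float64(-22.2), 'slope', np.float64(-0.002), 'sleeve y', array([-49.9,  49.5]))
(66, 615, 'z', np.float64(102.0), 'x', np.float64(65.3), 'slope', np.float64(-0.002), 'sleeve y', array([-49.6,  49.8]))
295 [-0.29869709 -0.2508731 ] 0.15158548914710854 [ 0.54982266 -0.29007174  0.13123205]
```

View pics/c12.png

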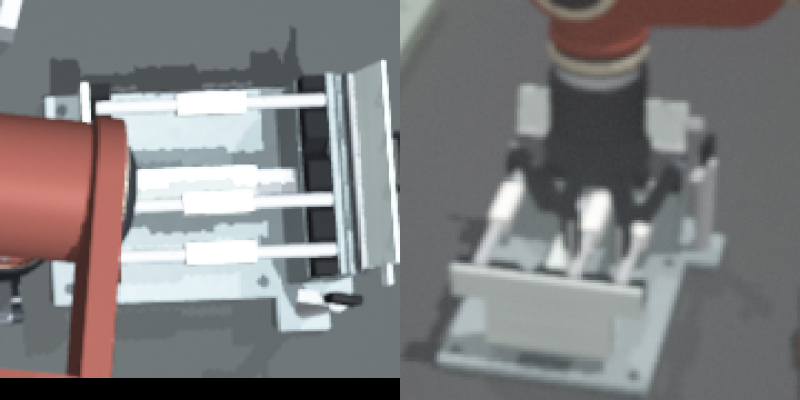

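All three rods are seated at equal height (crop rows 103, 203, 252), and the keeper leans back at about 1.86 rad. Next I go behind the handle and push the keeper over.

>>> jog_arm(
  steps=[
    {"delta_rot":[0,0,0],"linear":[-0.0376,0.0065,0],"grip":0},
    {"delta_rot":[0,0,0],"linear":[-0.0376,0.0065,0],"grip":0},
    {"delta_rot":[0,0,0],"linear":[-0.0376,0.0065,0],"grip":0},
    {"delta_rot":[0,0,0],"linear":[-0.0376,0.0065,0],"grip":0},
    {"delta_rot":[0,0,0],"linear":[-0.0376,0.0065,0],"grip":0},
    {"delta_rot":[0,0,0],"linear":[-0.0376,0.0065,0],"grip":0},
    {"delta_rot":[0,0,0],"linear":[-0.0376,0.0065,0],"grip":0},
    {"delta_rot":[0,0,0],"linear":[-0.0376,0.0065,0],"grip":0},
    {"delta_rot":[0,0,0],"linear":[-0.0376,0.0065,0],"grip":0},
    {"delta_rot":[0,0,0],"linear":[-0.0376,0.0065,0],"grip":0},
  ],
  newtons=30,
)

```text
t: 39.95
tool_pos: [0.5796, -0.3491, 0.1933]
tool_rot: [2.172, 2.27, -0.001]
contact_force: [0.5, 0.5, 0.3]
opening: 0.0001
grip_force: 0.0
```

>>> jog_arm(
  steps=[
    {"delta_rot":[0,0,0],"linear":[0,0,0],"grip":0},
    {"delta_rot":[0,0,0],"linear":[0,0,0],"grip":0},
  ],
)

```text
t: 40.15
tool_pos: [0.5795, -0.3474, 0.1929]
tool_rot: [-2.172, -2.269, 0.0]
contact_force: [-0.5, 0.5, -0.3]
opening: 0.0
grip_force: 0.0
```

>>> jog_arm(
  steps=[
    {"delta_rot":[0,0,0],"linear":[0,0,0.03],"grip":0},
    {"delta_rot":[0,0,0],"linear":[0,0,0.033],"grip":0},
    {"delta_rot":[0,0,0],"linear":[0.006,0,0],"grip":0},
    {"delta_rot":[0,0,0],"linear":[0.006,0,0],"grip":0},
    {"delta_rot":[0,0,0],"linear":[0.005,0,0],"grip":0},
    {"delta_rot":[0,0,0],"linear":[0.005,0,0],"grip":0},
    {"delta_rot":[0,0,0],"linear":[0.005,0,0],"grip":0},
    {"delta_rot":[0,0,0],"linear":[0.005,0,0],"grip":0},
    {"delta_rot":[0,0,0],"linear":[0.005,0,0],"grip":0},
  ],
)

```text
t: 41.05
tool_pos: [0.5812, -0.3118, 0.1364]
tool_rot: [2.161, 2.264, -0.002]
contact_force: [0.5, -4.8, 4.8]
opening: 0.0003
grip_force: 2.4
```

>>> jog_arm(
  steps=[
    {"delta_rot":[0,0,0],"linear":[0.005,0,0],"grip":0},
    {"delta_rot":[0,0,0],"linear":[0.005,0,0],"grip":0},
    {"delta_rot":[0,0,0],"linear":[0.005,0,0],"grip":0},
    {"delta_rot":[0,0,0],"linear":[0.005,0,0],"grip":0},
    {"delta_rot":[0,0,0],"linear":[0.005,0,0],"grip":0},
    {"delta_rot":[0,0,0],"linear":[0.005,0,0],"grip":0},
    {"delta_rot":[0,0,0],"linear":[0.003,0,0],"grip":0},
    {"delta_rot":[0,0,0],"linear":[0,0,0],"grip":0},
  ],
)

```text
t: 41.85
tool_pos: [0.5763, -0.2745, 0.1292]
tool_rot: [-2.166, -2.271, 0.001]
contact_force: [-0.3, -0.7, -0.9]
opening: 0.0004
grip_force: 0.4
```

Run:
```python
from h import *
im2,d2=grab('side','s13');Q=world('side',d2)
k=(im2.min(-1)>110)&(Q[...,2]>.108)&(Q[...,1]<-.2)&(Q[...,1]>-.34)&(Q[...,0]>.49)&(Q[...,0]<.65);q=Q[k]
f=np.polyfit(q[:,1],q[:,2],1);print(k.sum(),'angle',np.arctan(f[0]),q[:,2].max(),q.mean(0))
im,d=grab('top','t13');print(*seated(im,world('top',d)),sep='\n')
```

```text
343 angle -0.4206586388973261 0.469002939346354 [ 0.57040232 -0.25551577  0.2780306 ]
(-66, 635, 'z', np.float64(101.8), 'x', np.float64(-65.8), 'slope', np.float64(-0.003), 'sleeve y', array([-49.3,  49.6]))
(-22, 632, 'z', np.float64(101.9), 'x', np.float64(-22.1), 'slope', np.float64(-0.001), 'sleeve y', array([-49.7,  49.4]))
(66, 602, 'z', np.float64(102.2), 'x', np.float64(65.5), 'slope', np.float64(-0.001), 'sleeve y', array([-32. ,  27.8]))
```

>>> jog_arm(
  steps=[
    {"delta_rot":[0,0,0],"linear":[-0.002,0,-0.02],"grip":0},
    {"delta_rot":[0,0,0],"linear":[0,0,-0.02],"grip":0},
    {"delta_rot":[0,0,0],"linear":[0.02,0,0],"grip":0},
    {"delta_rot":[0,0,0],"linear":[0.002,0,0.01],"grip":0},
    {"delta_rot":[0,0,0],"linear":[0,0,0.01],"grip":0},
    {"delta_rot":[0,0,0],"linear":[0.005,0,0.005],"grip":0},
    {"delta_rot":[0,0,0],"linear":[0.004,0,0.004],"grip":0},
    {"delta_rot":[0,0,0],"linear":[0.003,0,0.004],"grip":0},
    {"delta_rot":[0,0,0],"linear":[0.002,0,0.004],"grip":0},
  ],
)

```text
t: 42.85
tool_pos: [0.5748, -0.2397, 0.1322]
tool_rot: [-2.166, -2.27, -0.002]
contact_force: [-1.8, 5.1, 5.5]
opening: 0.0002
grip_force: 2.8
```

>>> jog_arm(
  steps=[
    {"delta_rot":[0,0,0],"linear":[0.001,0,0.002],"grip":0},
    {"delta_rot":[0,0,0],"linear":[0,0,0],"grip":0},
  ],
)

```text
t: 43.05
tool_pos: [0.5748, -0.2398, 0.1296]
tool_rot: [-2.167, -2.271, 0.001]
contact_force: [-0.2, 0.3, 0.5]
opening: -0.0002
grip_force: 0.0
```

>>> jog_arm(
  steps=[
    {"delta_rot":[0,0,0],"linear":[0,0,0.0015],"grip":0},
    {"delta_rot":[0,0,0],"linear":[0,0,0],"grip":0},
  ],
)

```text
t: 43.25
tool_pos: [0.5751, -0.2407, 0.129]
tool_rot: [-2.168, -2.272, 0.001]
contact_force: [0.5, 0.1, 0.1]
opening: -0.0001
grip_force: 0.0
```

>>> jog_arm(
  steps=[
    {"delta_rot":[0,0,0],"linear":[0,0,0.001],"grip":0},
    {"delta_rot":[0,0,0],"linear":[0,0,0],"grip":0},
  ],
)

```text
t: 43.45
tool_pos: [0.5753, -0.2409, 0.1286]
tool_rot: [-2.169, -2.272, 0.001]
contact_force: [0.2, -0.4, -0.6]
opening: 0.0001
grip_force: 0.1
```

>>> jog_arm(
  steps=[
    {"delta_rot":[0,0,0],"linear":[0,0,0.0015],"grip":0},
    {"delta_rot":[0,0,0],"linear":[0,0,0.001],"grip":0},
    {"delta_rot":[0,0,0],"linear":[0,0,0],"grip":0},
    {"delta_rot":[0,0,0],"linear":[0,0,0],"grip":0},
  ],
)

```text
t: 43.85
tool_pos: [0.5755, -0.2407, 0.1278]
tool_rot: [2.169, 2.273, -0.0]
contact_force: [-4.6, 2.3, 6.9]
opening: 0.0001
grip_force: 3.6
```

Run:
```python
from h import *
im2,d2=grab('side','s14');Q=world('side',d2)
k=(im2.min(-1)>110)&(Q[...,2]>.09)&(Q[...,2]<.15)&(Q[...,1]<-.235)&(Q[...,1]>-.30)&(Q[...,0]>.5)&(Q[...,0]<.65);q=Q[k]
f=np.polyfit(q[:,1],q[:,2],1);print(k.sum(),'angle',np.arctan(f[0]),f@[-.26,1],q.mean(0))
```

```text
543 angle 0.017763736743266326 0.10801105472305092 [ 0.57103034 -0.25642193  0.10807462]
```

>>> jog_arm(
  steps=[
    {"delta_rot":[0,0,0],"linear":[0,0,0.001],"grip":0},
    {"delta_rot":[0,0,0],"linear":[0,0,0],"grip":0},
    {"delta_rot":[0,0,0],"linear":[0,0,-0.03],"grip":0},
    {"delta_rot":[0,0,5],"linear":[0,0,-0.04],"grip":0.03},
    {"delta_rot":[0,0,5],"linear":[0,0,0],"grip":0.03},
    {"delta_rot":[0,0,0],"linear":[-0.011,-0.0355,0],"grip":0.03},
    {"delta_rot":[0,0,0],"linear":[-0.011,-0.0355,0],"grip":0.03},
    {"delta_rot":[0,0,0],"linear":[-0.011,-0.0355,0],"grip":0.03},
    {"delta_rot":[0,0,0],"linear":[0,0,0],"grip":0.03},
    {"delta_rot":[0,0,0],"linear":[0,0,0],"grip":0.03},
  ],
)

```text
t: 44.9
tool_pos: [0.4654, -0.2601, 0.1954]
tool_rot: [2.359, 2.073, 0.0]
contact_force: [0.8, -0.2, -0.2]
opening: 0.0299
grip_force: 0.0
```

>>> jog_arm(
  steps=[
    {"delta_rot":[0,0,0],"linear":[0,0,0],"grip":0.03},
  ],
)

```text
t: 45.0
tool_pos: [0.4664, -0.2599, 0.1957]
tool_rot: [2.358, 2.075, 0.001]
contact_force: [0.5, 0.8, 0.5]
opening: 0.0305
grip_force: 0.0
```

Run:
```python
from h import *
o=ctrl.get_obs();print(o['tool_pos'],np.degrees(2*np.arctan2(o['tool_rot'][1],o['tool_rot'][0])))
im2,d2=grab('side','s15');Q=world('side',d2)
k=(im2.min(-1)>110)&(Q[...,2]>.09)&(Q[...,2]<.15)&(Q[...,1]<-.24)&(Q[...,1]>-.30)&(Q[...,0]>.51)&(Q[...,0]<.65);q=Q[k]
f=np.polyfit(q[:,1],q[:,2],1);print(k.sum(),'angle',np.arctan(f[0]),f@[-.26,1])
cv2.imwrite('pics/c15.png',cv2.resize(im2[110:250,260:400],(560,560),interpolation=3)[...,::-1])
```

```text
[ 0.46640181 -0.25994258  0.19567329] 82.68646226933522
460 angle 0.022768265006756074 0.10866354112004258
```

View pics/c15.png

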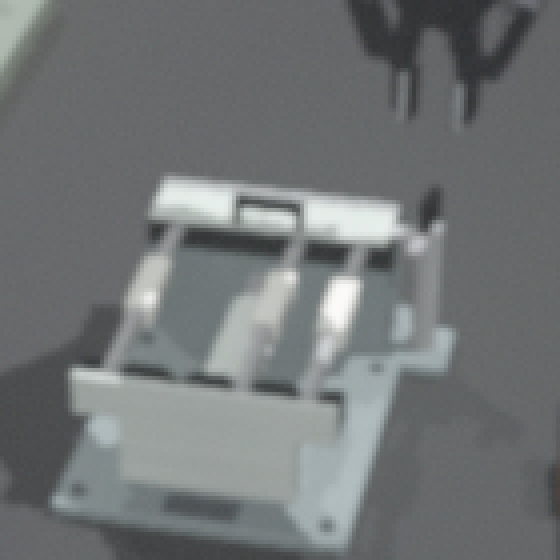

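The keeper lies shut over the rod ends at (275,210), and the wing is at (430,205) between the open fingers above it.

>>> jog_arm(
  steps=[
    {"delta_rot":[0,0,0],"linear":[-0.001,-0.001,0.03],"grip":0.03},
    {"delta_rot":[0,0,0],"linear":[0,0,0.03],"grip":0.03},
    {"delta_rot":[0,0,0],"linear":[0,0,0.017],"grip":0.03},
    {"delta_rot":[0,0,0],"linear":[0,0,0],"grip":0.0},
    {"delta_rot":[0,0,0],"linear":[0,0,0],"grip":0.0},
    {"delta_rot":[0,0,0],"linear":[0,0,0],"grip":0.0},
    {"delta_rot":[0,0,0],"linear":[0,0,0],"grip":0.0},
    {"delta_rot":[0,0,0],"linear":[0,0,0],"grip":0.0},
  ],
)

```text
t: 45.85
tool_pos: [0.4655, -0.2601, 0.1175]
tool_rot: [2.358, 2.075, 0.003]
contact_force: [7.1, -0.4, -14.0]
opening: 0.0074
grip_force: 35.0
```

>>> jog_arm(
  steps=[
    {"delta_rot":[0,0,8],"linear":[0,0,0],"grip":0},
    {"delta_rot":[0,0,8],"linear":[0,0,0],"grip":0},
    {"delta_rot":[0,0,8],"linear":[0,0,0],"grip":0},
    {"delta_rot":[0,0,8],"linear":[0,0,0],"grip":0},
    {"delta_rot":[0,0,8],"linear":[0,0,0],"grip":0},
    {"delta_rot":[0,0,8],"linear":[0,0,0],"grip":0},
    {"delta_rot":[0,0,8],"linear":[0,0,0],"grip":0},
    {"delta_rot":[0,0,8],"linear":[0,0,0],"grip":0},
    {"delta_rot":[0,0,8],"linear":[0,0,0],"grip":0},
    {"delta_rot":[0,0,7.5],"linear":[0,0,0],"grip":0},
  ],
)

```text
t: 46.85
tool_pos: [0.4662, -0.2607, 0.1175]
tool_rot: [3.14, 0.079, 0.006]
contact_force: [8.8, -2.2, -15.1]
opening: 0.0072
grip_force: 34.7
```

>>> jog_arm(
  steps=[
    {"delta_rot":[0,0,0],"linear":[0,0,0],"grip":0},
    {"delta_rot":[0,0,0],"linear":[0,0,0],"grip":0},
  ],
)

```text
t: 47.05
tool_pos: [0.4661, -0.2606, 0.1175]
tool_rot: [3.139, 0.087, 0.006]
contact_force: [9.6, -2.2, -15.9]
opening: 0.0072
grip_force: 34.7
```

>>> jog_arm(
  steps=[
    {"delta_rot":[0,0,0],"linear":[0,0,0],"grip":0.03},
    {"delta_rot":[0,0,0],"linear":[0,0,0],"grip":0.03},
    {"delta_rot":[0,0,0],"linear":[0,0,0],"grip":0.03},
    {"delta_rot":[0,0,0],"linear":[0,0,-0.03],"grip":0.03},
    {"delta_rot":[0,0,0],"linear":[0,0,-0.04],"grip":0.03},
    {"delta_rot":[0,0,0],"linear":[-0.02,0.04,-0.03],"grip":0.03},
    {"delta_rot":[0,0,0],"linear":[-0.02,0.04,0],"grip":0.03},
    {"delta_rot":[0,0,0],"linear":[-0.02,0.04,0],"grip":0.03},
    {"delta_rot":[0,0,0],"linear":[-0.02,0.04,0],"grip":0.03},
    {"delta_rot":[0,0,0],"linear":[0,0.04,0],"grip":0.03},
  ],
)

```text
t: 48.05
tool_pos: [0.3953, -0.4641, 0.2179]
tool_rot: [3.139, 0.084, 0.001]
contact_force: [0.4, 1.0, 0.4]
opening: 0.0299
grip_force: 0.0
```

Run:
```python
from h import *
im2,d2=grab('side','s16');Q=world('side',d2);im,d=grab('top','t16');P=world('top',d)
k=(im2.min(-1)>110)&(Q[...,2]>.09)&(Q[...,2]<.15)&(Q[...,1]<-.24)&(Q[...,1]>-.30)&(Q[...,0]>.51)&(Q[...,0]<.65);q=Q[k]
f=np.polyfit(q[:,1],q[:,2],1);print(k.sum(),'angle',np.arctan(f[0]),f@[-.26,1])
print(*seated(im,P),sep='\n');print(*cradle(im,P).items(),sep='\n')
c=np.zeros((400,800,3),np.uint8);c[:378,:400]=cv2.resize(im[120:290,340:520],(400,378),interpolation=3);c[:400,400:]=cv2.resize(im2[110:250,260:400],(400,400),interpolation=3)
cv2.imwrite('pics/c16.png',c[...,::-1])
```

```text
424 angle -0.012902435785761605 0.10803162959069476
(-66, 663, 'z', np.float64(101.9), 'x', np.float64(-65.9), 'slope', np.float64(-0.001), 'sleeve y', array([-33.1,  27.5]))
(-22, 667, 'z', np.float64(102.2), 'x', np.float64(-22.1), 'slope', np.float64(-0.001), 'sleeve y', array([-23.5,  49.7]))
(66, 645, 'z', np.float64(102.2), 'x', np.float64(65.4), 'slope', np.float64(-0.002), 'sleeve y', array([-49.6,  48.7]))
('tube', (np.float64(3.61), 'x at y=-.16', np.float64(0.5754), 'y', np.float64(-0.2023), np.float64(-0.0794)))
('tailstop', ([566.8, -87.0], [85.3, 174.1], 89.8, 'slope', np.float64(0.8), 'mean', [566.5, -78.6, 100.1], 888))
('keeper', ([568.8, -243.8], [187.5, 85.9], 2.8, 'slope', np.float64(2.7), 'mean', [577.5, -261.6, 107.1], 1830))
('handle', ([575.9, -241.7], [49.6, 10.1], 1.6, 'slope', np.float64(2.95), 'mean', [576.1, -241.3, 126.5], 145))
('wing', ([464.8, -258.8], [8.4, 24.5], 89.2, 'slope', np.float64(1.32), 'mean', [464.9, -258.4, 137.2], 78))
```

View pics/c16.png

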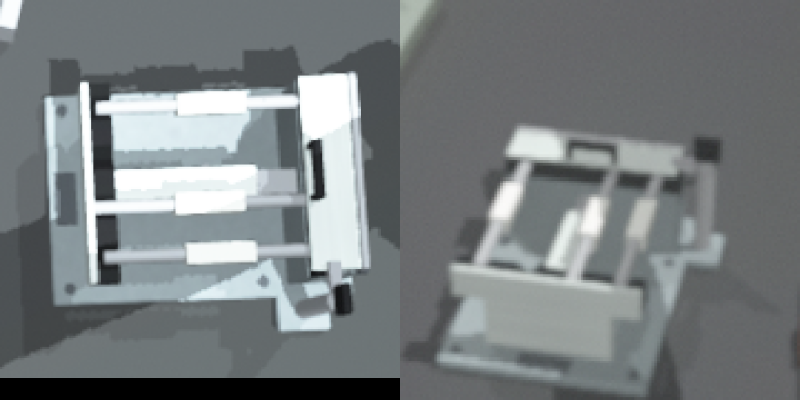

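The top crop shows all three rods seated, with the keeper shut. The middle rod has slid about 4 mm to the tail stop, which is within limits. The tongue points over the tab at (335,270).

Run:
```python
from h import *
print(ctrl.finish_job())
```

```text
the job is handed in; nothing more can be done
None
```

I handed the job in at about 48 s of the 210 s allowed. The tube is one hole out and the three rods are in V-seats 1, 2 and 4. The keeper is shut and the turnbutton's tongue is back over its tab. I saw only the near snap button out; the far one was never in view. The rod in seat 2 ended about 4 mm toward the tail, within the 9 mm limit. I saw no verdict.

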